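Open the sauce warmer to its stop and load the orange canister

ROBOT

A 7-joint arm with a two-finger parallel gripper is mounted at the origin on the work surface. World frame = base frame: x ahead of the robot, y to its left, z up, the work surface at z = 0. Lengths are in m, angles in rad, forces in N, time in s.
With the tool pointing down it reaches from about 0.4 to 0.875 m from the base axis. Payload 19.3 kg.
Tool frame: the origin (TCP) lies between the finger pads; the fingertips stand 17 mm ahead of it and the grasp point (between the pads) lies 2 mm behind it (bot.tips_ahead is the z of the fingertips in the tool frame, in m); z points along the fingers, y is the direction in which the jaws open and shut (so a half turn about z gives the same grasp; the last joint's range is limited). The gripper opens to 85 mm and grips with 20 to 120 N. Pads are 22 mm wide; open, the fingers measure 114 mm over their backs; the gripper's body (76 mm by 85 mm) begins 54 mm behind the grasp point. The pads swing forward as they close: fully open they stand 13 mm farther back than shut.
Start: joints at [1.079, 0.521, -0.036, 1.599, 0.021, 1.021, -0.113], TCP at [0.256, -0.57, 0.248] pointing down, gripper open.
Joint ranges: [-2.91, 2.91], [-0.3, 2.13], [-1.5, 1.42], [0.17, 2.43], [-1.26, 4.41], [0.16, 1.93], [-2.52, 2.52]. Speed limits (rad/s): [1.89, 1.89, 2.39, 2.39, 3.01, 3.01, 3.01].

INTERFACE

Orientations are given as [roll, pitch, yaw] about the fixed x, y, z axes, in that order (R = Rz(yaw) Ry(pitch) Rx(roll)).
In Python, from workcell import telemetry, cams, job, bot gives the robot as it stands.
- The arm moves only by the tool arm_command, never from a script. Its argument "deltas" is a list of rows, each a list of 7 numbers: the opening, from -1 (shut) to 1 (fully open), so that 0 is half open, then the shift along the tool's x, y, z normalised to -1 to 1, where 1 is 150 mm, then the turn, a rotation vector about the tool's x, y, z normalised to -1 to 1, where 1 is 45 degrees. In form: [[hand, tx, ty, tz, rx, ry, rz], ...]. A call has 1 to 8 rows; each row is the pose to reach, as a shift and turn from the pose commanded when the call began, along the tool's axes at that moment; what a row does not reach only later rows make up. A row lasts 1/8 s, in which the tool goes at most 62.5 mm and 10.7 degrees, less where a joint would pass 70% of its speed; a pose out of reach is approached as far as the arm can. A call with a number of a shift or a turn outside -1 to 1 is refused whole. A call with a gripper value outside its range is refused whole. The fingers move at their own pace and stop on an object; "newtons" is the grip in N (left out, the last holds). Time passes only in rows, so rows that repeat a pose let the fingers close. It gives the time, the measured TCP pose, the force and the opening at its end, in the units of the state.
- telemetry.observe(): the state, without advancing time (a new reading comes with each control period).
- cams.grab_frame(name): name is "side" or "top"; returns the picture (480x640x3 uint8, blue, green, red); there is no depth.
- cams.get_calibration(name): a dict with "fx", "fy", "cx", "cy" (pixels), "R" (3x3) and "t" (3): a world point X has camera coordinates R X + t. Camera axes: x right, y down, z forward; pixel columns grow to the right and rows downward; lengths in m; the calibration is good to about 2 mm. A picture is of the moment at which its call begins. get_calibration takes no time and is no camera call.
- job.job_done(): hands the job in, once; it reports no verdict.
The state is a dict: "clock": time; "qpos": joint angles; "qd": joint speeds; "joint_efforts": joint torques, N m; "position": TCP position; "tool_rot": TCP orientation; "force": force on the tool from outside, world axes, zero at the start; "moment": the same for the moment, N m; "grip_width": finger opening in m.
Only numpy, scipy, OpenCV 4.12 (cv2) and the standard library are available. Lean on these libraries where they do the work, as an engineer would, in place of code of your own. Each camera call takes 0.05 s, during which the arm holds its last target.

TASK

Raise the sauce warmer's hinged lid until it meets the rubber bumper on the post behind it, and press it gently but distinctly against the bumper for about a second, never pushing the bumper with more than about 20 N; the bumper's place must be felt. Leave the lid standing open against its stop, then set the canister with the orange band gently into the empty well of the warmer, fully home and upright, and let go. Do not disturb the other canisters and things on the counter.

Things in the scene. Friction and masses are not known exactly. Their poses are not given: they have to be found in the camera images.
- lid (a joint): Lid's hinge angle, rad: 0 closed (level), pi/2 upright, more when it leans back beyond. Starts between 0 and 0.35. Stiff hinge (about 0.5 N m of friction; lid 0.25 to 0.45 kg): the lid stays where it is left; lifting takes 3 to 6 N at the handle. The bumper meets the lid somewhere between 1.62 and 1.88 rad, different every time.
- lid_hinge (a point): On the lid's hinge axis, middle of the warmer's back top edge, 116 mm above the counter. Its y axis is the hinge axis; its frame turns with the lid: at lid angle 0 its axes are those of warmer. The lid, 142 x 280 x 8 mm, steel, extends along its -x.
- lid_handle (a point): Middle of the lid's black round bar handle (12 mm thick, 120 mm long, parallel to the hinge axis), 185 mm from the hinge along the lid and 4 mm from it towards the lid's upper face. Two side arms 120 mm apart carry it 43 mm ahead of the lid's front edge: an open gap of 37 mm between bar and lid for a finger. Its frame turns with the lid.
- warmer: Open steel box 140 (x) x 280 (y) x 115 (z) mm, 5 mm walls, fixed; origin: centre of underside. x points from its front (handle side) to its hinge side, y along its width, z up. Inside, an aluminium block (top 50 mm above the counter) has two round wells, 58 mm wide, 35 mm deep, bevelled 3 mm, 58 mm either side of the centre along y: the +y one filled, the -y one empty.
- stop: Dark steel post, 250 mm high, 30 mm wide, fixed 82 mm behind the warmer's back. Origin on the counter at the middle of the back wall, axes as the warmer's. Its black rubber bumper (18 mm round) on a set screw, 228 mm up, meets the lid's upper face about 115 mm from the hinge; the screw's setting varies by 24 mm, unmeasured. Sprung: about 3 N per mm, 12 mm travel.
- free_well (a point): Centre of the floor of the empty well, 15 mm above the counter (35 mm below the well's mouth, 100 mm below the box rim). z up.
- canister_mid (a point): Centre (half-way up) of the loose metal canister with the ORANGE band and cap: upright cylinder, 54 mm diameter, 90 mm tall, about 0.15 to 0.3 kg, standing on the counter in front right of the robot. z is its axis.
- canister_foot (a point): Centre of the underside of the orange canister, 45 mm below its middle; z is its axis.
- spare_mid (a point): Centre of a like canister with a BLUE band, standing on the counter near the orange one; leave it alone.
- mate_mid (a point): Centre of a like canister with a GREY band, already seated in the warmer's other well (top 105 mm above the counter); leave it there.
- mug: Steel mug, 74 mm wide, 80 mm tall, origin under its centre; leave alone.
- plates: Stack of six white plates, 190 mm wide, 50 mm tall; leave alone.
- spoon: Steel serving spoon 240 mm long lying on the counter; leave alone.
- jar: Amber glass jar, 64 mm wide, 100 mm tall; leave alone.
Things that resemble listed ones, but are neither listed nor needed, are in the scene too. Leave any pink or purple look-alike of the part that bears canister_mid alone.

How it is judged:
On the way, in this order (a step that is already met when the one before it is completed fails the run):
1. the lid is pressed against the bumper (more than 4 N at the bumper) for 0.4 s (contact force between lid and stop above 4 N), for 0.4 s.
2. the orange canister stands fully home in the empty well, with the lid still open (horizontal distance between canister_foot and free_well below 0.005 m and distance between canister_foot and free_well below 0.007 m and angle between canister_foot's own z axis and vertical below 0.06 rad and value of joint lid above 1.58 rad), for 0.2 s.
At the end, for the whole second after the job is handed in: The lid stands open past upright (hinge angle over 1.58 rad); the orange canister stands in the warmer's empty well, its foot within 5 mm sideways and 7 mm in all of the well floor's centre and upright within 0.06 rad; the grey canister is still in its well (all of step 2 and horizontal distance between mate_mid and warmer below 0.066 m); the robot touches nothing.
It fails at once if the bumper is pressed by the lid with more than 22 N (contact force between lid and stop above 22 N).
It fails at once if the orange canister is rammed into the warmer with more than 30 N (contact force between canister and warmer above 30 N).
It fails at once if the grey canister is moved more than 15 mm (distance of mate_mid from where it was at the start of the episode above 0.015 m).
It fails at once if another thing on the counter is moved more than 30 mm (distance of any of spare_mid, mug, plates, spoon, jar from where it was at the start of the episode above 0.03 m).
It also fails if it takes over 72 s, if anything falls off the work surface, if the arm or the gripper's body presses on something with over 40 N, if the wrist force passes 120 N, or if a joint passes its speed limit or range.

## Working session

There is one attempt and no reset: what is moved stays moved. The work goes in short steps, Python scripts to look and compute and a tool call to move; the robot and the scene stay as the last step left them, time stands still between calls to the robot, and variables do not carry over. Pictures are saved under pics/ and viewed, and the job is handed in when it is done.

Besides the shell and the picture viewer there is one more tool, called after "Request:" as name(argument=value, ...) on one line, values as JSON. arm_command: Moves the arm, as the interface text tells. Its arguments: {"type":"object","properties":{"deltas":{"type":"array","items":{"type":"array","items":{"type":"number"}}},"newtons":{"type":"number"}},"required":["deltas"]}

```bash
ls; mkdir -p pics; python3 - <<'E'
from workcell import telemetry,cams,job,bot
import cv2,numpy as np
for n in("side","top"):
    cv2.imwrite(f"pics/{n}0.png",cams.grab_frame(n)); c=cams.get_calibration(n); print(n,c)
s=telemetry.observe();print(s); print(dir(bot),bot.tips_ahead)
E
```

```text
pics
side {'fx': 569.885709092965, 'fy': 569.885709092965, 'cx': 326.239624123212, 'cy': 249.36790559724588, 'R': array([[-0.78390567, -0.6208269 ,  0.00811502],
       [-0.3955345 ,  0.48927341, -0.77727986],
       [ 0.47858579, -0.61252387, -0.62910266]]), 't': array([0.37788678, 0.26671652, 1.11507421])}
top {'fx': 463.4197847017786, 'fy': 463.4197847017786, 'cx': 323.5251093406104, 'cy': 248.0239821246313, 'R': array([[-0.02478665, -0.99950124, -0.01956775],
       [-0.9811796 ,  0.02807249, -0.19104588],
       [ 0.19149991,  0.01446409, -0.98138605]]), 't': array([0.04346099, 0.49883788, 1.34501893])}
{'clock': 0.1, 'qpos': array([ 1.07877869,  0.52192411, -0.03632842,  1.59989536,  0.0211701 ,
        1.02108422, -0.11278618]), 'qd': array([ 0.00077829, -0.00259772,  0.00062593, -0.00131938,  0.00107899,
       -0.00086354,  0.00066742]), 'joint_efforts': array([ 3.36329300e-03, -9.28491282e+01,  1.98383622e+00, -3.70532906e+01,
        1.80533918e-02,  5.39939108e-03,  7.95518616e-06]), 'position': array([ 0.25576495, -0.56999578,  0.24782206]), 'tool_rot': array([-3.14066573e+00,  3.66520098e-05,  4.21804709e-01]), 'force': array([ 1.12474016, -0.12073214,  0.40841062]), 'moment': array([-0.01794265,  0.00475003, -0.01640762]), 'grip_width': 0.08511542313746119}
['IKError', '__class__', '__delattr__', '__dict__', '__dir__', '__doc__', '__eq__', '__format__', '__ge__', '__getattribute__', '__getstate__', '__gt__', '__hash__', '__init__', '__init_subclass__', '__le__', '__lt__', '__module__', '__ne__', '__new__', '__reduce__', '__reduce_ex__', '__repr__', '__setattr__', '__sizeof__', '__str__', '__subclasshook__', '__weakref__', 'tips_ahead'] 0.017
```

View pics/side0.png

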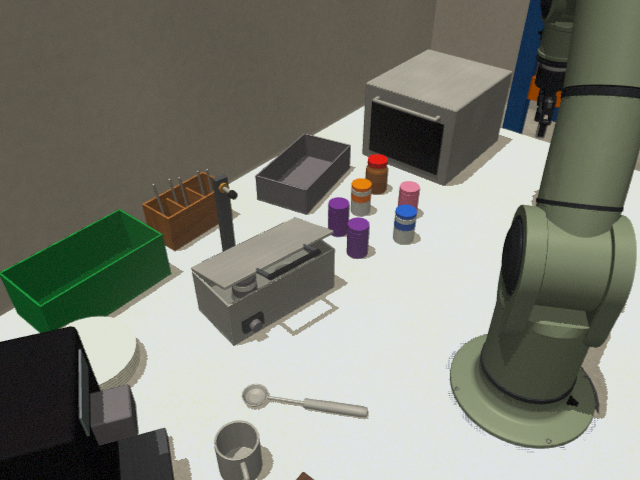

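View pics/top0.png

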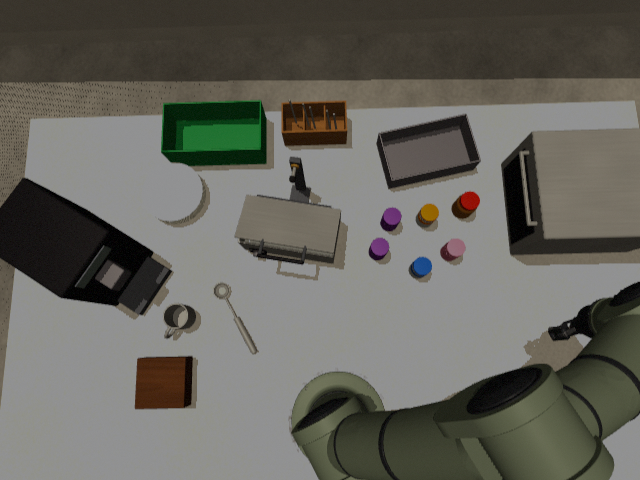

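The orange-capped can is at side (361,197) and top (429,213). The look-alikes are two purple cans, one pink, one blue-band, and the jar with a red cap. I'll enlarge to confirm.

```bash
cat > h.py <<'E'
import numpy as np,cv2
from scipy.spatial.transform import Rotation as Rn
from workcell import telemetry,cams,job,bot
C={n:cams.get_calibration(n) for n in("side","top")}
def ray(n,p):
    c=C[n];d=np.array([(p[0]-c['cx'])/c['fx'],(p[1]-c['cy'])/c['fy'],1.]);R=c['R'];return -R.T@c['t'],R.T@d
def onz(n,p,z):
    o,d=ray(n,p);return o+d*(z-o[2])/d[2]
def tri(ps,pt):
    o1,d1=ray("side",ps);o2,d2=ray("top",pt)
    A=np.stack([d1,-d2],1);k=np.linalg.lstsq(A,o2-o1,rcond=None)[0]
    a=o1+k[0]*d1;b=o2+k[1]*d2;return (a+b)/2,np.linalg.norm(a-b)
def proj(n,X):
    c=C[n];v=c['R']@np.asarray(X)+c['t'];return np.array([v[0]/v[2]*c['fx']+c['cx'],v[1]/v[2]*c['fy']+c['cy']])
E
python3 - <<'E'
import cv2,numpy as np
s=cv2.imread("pics/side0.png");t=cv2.imread("pics/top0.png")
a=cv2.resize(s[160:360,180:440],(780,600),interpolation=cv2.INTER_CUBIC);cv2.imwrite("pics/side0c.png",a)
b=cv2.resize(t[140:290,220:420],(800,600),interpolation=cv2.INTER_CUBIC);cv2.imwrite("pics/top0c.png",b)
E
```

```text
(no output)
```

View pics/side0c.png

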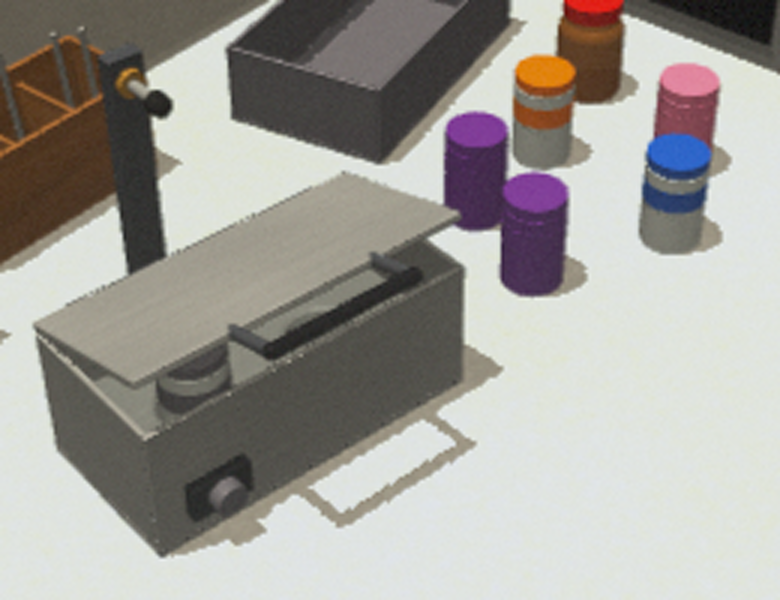

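View pics/top0c.png

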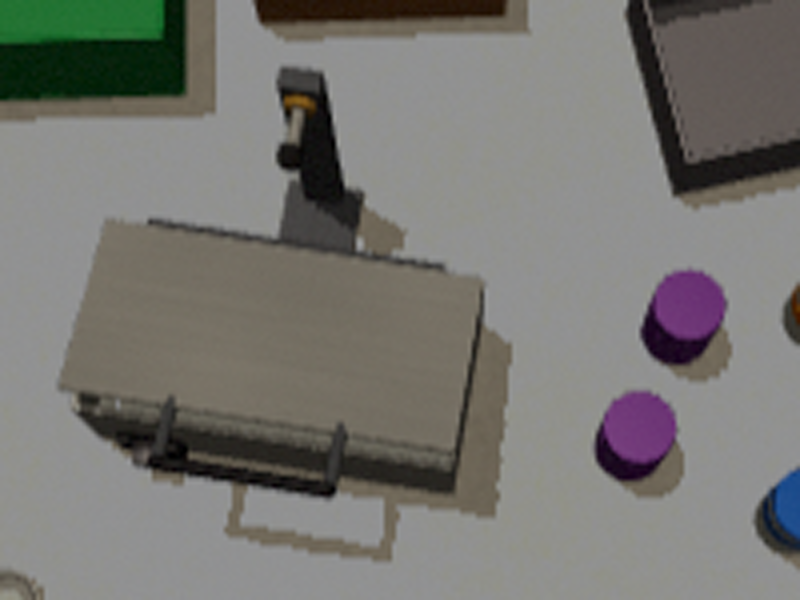

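```bash
python3 - <<'E'
from h import *
np.set_printoptions(precision=4,suppress=True)
S=lambda x,y:(180+x/3,160+y/3); T=lambda x,y:(220+x/4,140+y/4)
for k,p in dict(FL=(163,553),BL=(57,450),FR=(462,380)).items(): print("floor",k,onz("side",S(*p),0))
for k,p in dict(FL=(155,438),BL=(37,330),FR=(463,268)).items(): print("rim",k,onz("side",S(*p),.115))
print("top FR floor",onz("top",T(453,490),0))
print("hL",tri(S(272,350),T(153,461))); print("hR",tri(S(418,275),T(330,489)))
print("bump",tri(S(157,103),T(289,155)))
print("lid FL",tri(S(135,382),T(62,386)),"FR",tri(S(460,215),T(452,460)))
print("lid BL",tri(S(37,325),T(107,222)),"BR",tri(S(345,173),T(483,283)))
# orange cap
s=cv2.imread("pics/side0.png");t=cv2.imread("pics/top0.png")
for n,im in(("side",s),("top",t)):
  h=cv2.cvtColor(im,cv2.COLOR_BGR2HSV)
  m=cv2.inRange(h,(8,150,90),(22,255,255))
  k,l,st,ce=cv2.connectedComponentsWithStats(m)
  for i in range(1,k):
    if st[i,4]>15: print(n,st[i],ce[i])
b=cv2.resize(t[180:290,360:500],(800,628)[:2],interpolation=cv2.INTER_CUBIC)[:600];
a=cv2.resize(s[140:270,320:440],(554,600),interpolation=cv2.INTER_CUBIC)
cv2.imwrite("pics/o_s.png",a);cv2.imwrite("pics/o_t.png",b)
E
```

```text
floor FL [ 0.5106  0.2736 -0.    ]
floor BL [0.6442 0.2517 0.    ]
floor FR [0.4569 0.0025 0.    ]
rim FL [0.5043 0.2722 0.115 ]
rim BL [0.646  0.2486 0.115 ]
rim FR [0.4558 0.0059 0.115 ]
top FR floor [0.4628 0.0019 0.    ]
hL (array([0.4593, 0.2064, 0.172 ]), np.float64(0.003271085597417961))
hR (array([0.4366, 0.0856, 0.1694]), np.float64(0.004094632465768759))
bump (array([0.657 , 0.1068, 0.2279]), np.float64(0.0008618566065217719))
lid FL (array([0.5174, 0.2727, 0.1579]), np.float64(0.001998277500886913)) FR (array([0.4591, 0.0037, 0.1606]), np.float64(0.0033387030698011216))
lid BL (array([0.6474, 0.2487, 0.1196]), np.float64(0.0033956423442500793)) BR (array([ 0.5944, -0.0231,  0.1217]), np.float64(0.0012251663398626105))
side [527  75  13  26 180] [533.1444  90.0778]
side [555  91   7  17  71] [558.0845  98.6761]
side [352 166  35  26 380] [367.2316 179.4263]
side [183 175  14   9  21] [189.0476 179.3333]
side [219 183   9   9  34] [221.7941 186.1765]
side [143 187  71  59 550] [175.7327 208.88  ]
side [159 190  12   7  18] [163.5556 193.0556]
side [351 194  19   9 105] [360.1048 198.6381]
top [282 101  65  32 601] [316.8486 122.5291]
top [421 204  18  17 245] [429.3551 212.1796]
```

View pics/o_s.png

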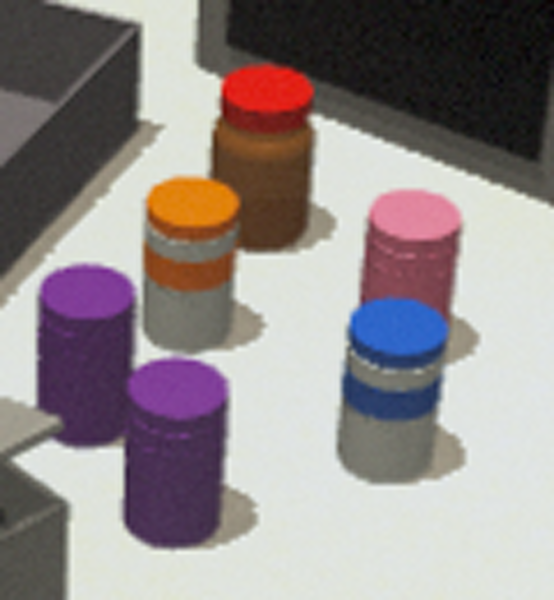

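View pics/o_t.png

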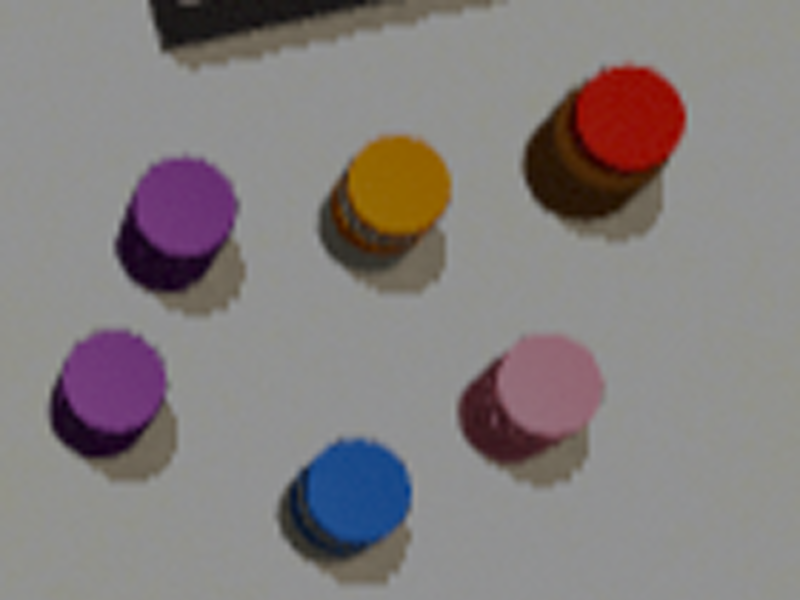

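Confirmed: the orange-banded can with an orange cap is in side crop (190,205) and top crop (398,187). Purple, pink and blue are look-alikes, and the red cap is the jar. Next I'll get positions and plan the first move.

```bash
cat >> h.py <<'E'
np.set_printoptions(precision=4,suppress=True)
def delta(target,yaw,base=None):
    """normalised shift+turn from (measured or given) pose to target, tool pointing down"""
    s=telemetry.observe() if base is None else base
    R0=Rn.from_euler('xyz',s['tool_rot']);Rt=Rn.from_euler('xyz',[np.pi,0,yaw])
    d=R0.inv().apply(np.asarray(target)-s['position'])/.15
    r=(R0.inv()*Rt).as_rotvec()/(np.pi/4)
    return d,r
E
python3 - <<'E'
from h import *
print("capTop",tri((361.6,184.0),(429.8,212.6)))
print(onz("top",(429.8,212.6),.09),onz("side",(361.6,184),.09))
for P in [(.50,-.35,.26),(.447,.146,.30)]: print(delta(P,1.386))
E
```

```text
capTop (array([ 0.59  , -0.287 ,  0.0864]), np.float64(3.078153960635657e-05))
[ 0.5891 -0.2862  0.09  ] [ 0.5868 -0.2823  0.09  ]
(array([ 2.086 , -0.6716, -0.0806]), array([-0.0011, -0.0005, -1.2277]))
(array([ 3.1174, -3.8333, -0.3444]), array([-0.0011, -0.0005, -1.2277]))
```

Request:
arm_command(deltas=[[-0.2, 1, -0.4, -0.1, 0, 0, 0], [-0.2, 1, -0.4, -0.1, 0, 0, 0], [-0.2, 1, -0.4, -0.1, 0, 0, 0]], newtons=25)

```text
clock: 0.48
position: [0.3702, -0.4516, 0.2634]
tool_rot: [-3.141, -0.001, 0.424]
force: [0.9, -0.4, -0.0]
grip_width: 0.0341
```

Request:
arm_command(deltas=[[-0.2, 1, -1, -0.1, 0, 0, -0.2], [-0.2, 1, -1, -0.1, 0, 0, -0.4], [-0.2, 1, -1, -0.1, 0, 0, -0.6], [-0.2, 1, -1, -0.1, 0, 0, -0.7]])

```text
clock: 0.98
position: [0.4447, -0.2526, 0.2786]
tool_rot: [3.141, -0.001, 0.979]
force: [-0.4, -0.6, -0.3]
grip_width: 0.0342
```

```bash
python3 - <<'E'
from h import *
s=telemetry.observe();print(s)
print(delta((.447,.146,.30),1.386))
E
```

```text
{'clock': 0.975, 'qpos': array([ 0.6112,  0.3159, -0.2649,  1.8495,  0.0968,  0.9884, -0.2863]), 'qd': array([-0.1805, -0.046 , -0.1641,  0.0443,  0.0662,  0.0164,  0.1745]), 'joint_efforts': array([ -0.1163, -71.3038,  -2.9004, -35.528 ,  -0.3734,  -0.0174,
        -0.5422]), 'position': array([ 0.4447, -0.2526,  0.2786]), 'tool_rot': array([ 3.1415, -0.0007,  0.979 ]), 'force': array([-0.4272, -0.5599, -0.2795]), 'moment': array([-0.0262,  0.0296, -0.0067]), 'grip_width': 0.0342029208972549}
(array([ 2.2144, -1.4698, -0.1414]), array([ 0.0003, -0.0008, -0.5183]))
```

Request:
arm_command(deltas=[[-0.2, 1, -0.7, -0.1, 0, 0, -0.2], [-0.2, 1, -0.7, -0.1, 0, 0, -0.4], [-0.2, 1, -0.7, -0.1, 0, 0, -0.5], [-0.2, 1, -0.7, -0.1, 0, 0, -0.5]])

```text
clock: 1.48
position: [0.4416, -0.0697, 0.2937]
tool_rot: [3.141, -0.001, 1.37]
force: [0.3, -1.0, -0.5]
grip_width: 0.0343
```

```bash
python3 - <<'E'
from h import *
s=telemetry.observe();print(s['position'],s['tool_rot'],s['qpos'])
print(delta((.447,.146,.30),1.386))
E
```

```text
[ 0.4416 -0.0697  0.2937] [ 3.141  -0.0006  1.3701] [ 0.4085  0.2041 -0.4447  1.9703  0.1041  0.9883 -0.2862]
(array([ 1.4162, -0.2513, -0.0411]), array([ 0.0008, -0.0007, -0.0203]))
```

Request:
arm_command(deltas=[[-0.2, 0.8, -0.1, 0, 0, 0, 0], [-0.2, 0.8, -0.1, 0, 0, 0, 0], [-0.2, 0.8, -0.1, 0, 0, 0, 0]])

```text
clock: 1.85
position: [0.4517, 0.0506, 0.2932]
tool_rot: [-3.141, -0.001, 1.368]
force: [-0.2, -1.1, 1.1]
grip_width: 0.0339
```

Request:
arm_command(deltas=[[-0.2, 0.6, -0.1, 0, 0, 0, 0], [-0.2, 0.6, -0.1, 0, 0, 0, 0], [-0.2, 0.6, -0.1, 0, 0, 0, 0], [-0.2, 0.6, -0.1, 0, 0, 0, 0]])

```text
clock: 2.35
position: [0.4555, 0.1372, 0.293]
tool_rot: [-3.141, 0.001, 1.362]
force: [0.8, -0.9, -0.5]
grip_width: 0.0344
```

```bash
python3 - <<'E'
from h import *
s=telemetry.observe();print(s['position'],s['tool_rot'],s['qpos'])
print(delta((.447,.146,.169),1.386))
for n in("side","top"):
    im=cams.grab_frame(n);cv2.imwrite(f"pics/{n}1.png",im)
s=cv2.imread("pics/side1.png");t=cv2.imread("pics/top1.png")
cv2.imwrite("pics/s1c.png",cv2.resize(s[130:330,180:440],(780,600),interpolation=cv2.INTER_CUBIC))
cv2.imwrite("pics/t1c.png",cv2.resize(t[140:290,220:420],(800,600),interpolation=cv2.INTER_CUBIC))
E
```

```text
[0.4555 0.1372 0.293 ] [-3.1412  0.0008  1.3621] [ 0.0507  0.2707 -0.5666  1.9018  0.17    1.0172 -0.7981]
(array([ 0.0462, -0.0675,  0.8265]), array([-0.0006,  0.001 , -0.0304]))
```

View pics/s1c.png

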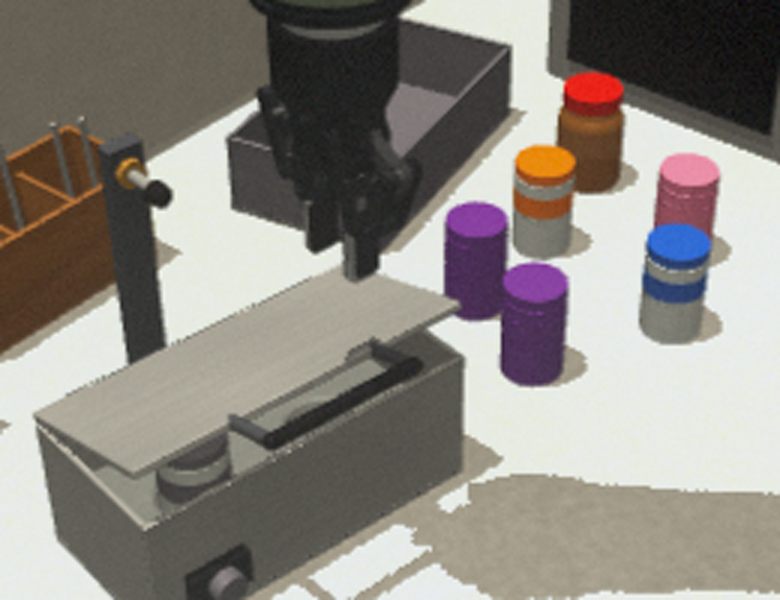

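View pics/t1c.png

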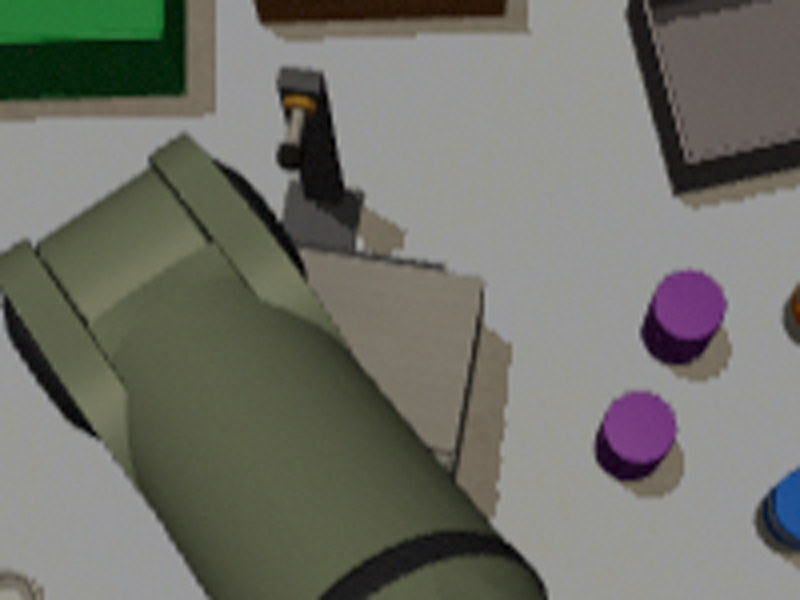

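The side view shows the gripper above the handle, with fingertips around crop (340,265). The arm hides the lid in the top view. Descending now.

Request:
arm_command(deltas=[[-0.2, 0.05, -0.07, 0.1, 0, 0, -0.03], [-0.2, 0.05, -0.07, 0.3, 0, 0, -0.03], [-0.2, 0.05, -0.07, 0.5, 0, 0, -0.03], [-0.2, 0.05, -0.07, 0.6, 0, 0, -0.03], [-0.2, 0.05, -0.07, 0.6, 0, 0, -0.03]])

```text
clock: 3.08
position: [0.4464, 0.1479, 0.203]
tool_rot: [-3.141, 0.001, 1.387]
force: [0.5, 0.1, -0.3]
grip_width: 0.0343
```

```bash
python3 - <<'E'
from h import *
s=telemetry.observe();print(s['position'],s['tool_rot'],s['force'])
print(delta((.447,.146,.168),1.386))
s=cams.grab_frame("side");cv2.imwrite("pics/s2c.png",cv2.resize(s[190:310,220:376],(780,600),interpolation=cv2.INTER_CUBIC))
E
```

```text
[0.4464 0.1479 0.203 ] [-3.1405  0.0006  1.3871] [ 0.5446  0.0907 -0.2503]
(array([-0.0116,  0.0065,  0.2332]), array([-0.0014,  0.0008,  0.0014]))
```

View pics/s2c.png

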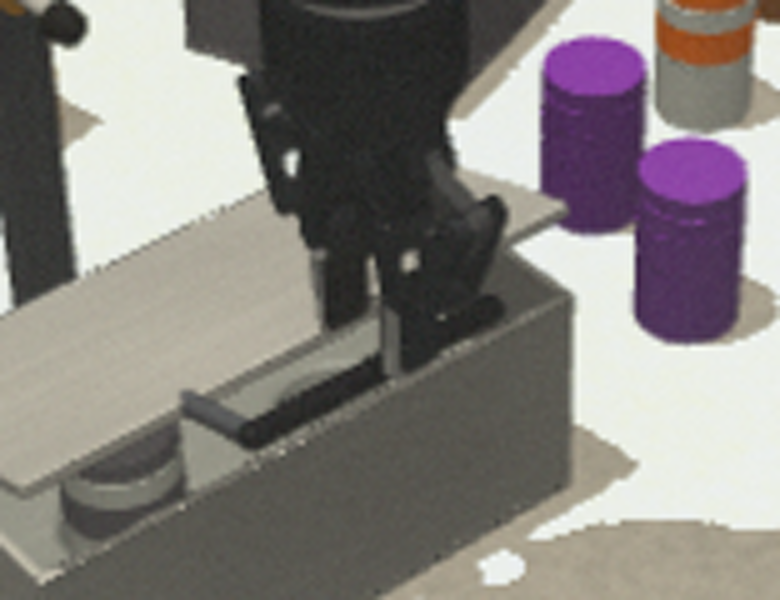

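The front finger is ahead of the bar at (400,345), and the rear finger is over the gap at (345,305). I'll go down onto the bar.

Request:
arm_command(deltas=[[-0.2, 0, 0, 0.1, 0, 0, 0], [-0.2, 0, 0, 0.18, 0, 0, 0], [-0.2, 0, 0, 0.23, 0, 0, 0], [-0.2, 0, 0, 0.23, 0, 0, 0]])

```text
clock: 3.62
position: [0.4462, 0.1485, 0.1683]
tool_rot: [-3.141, 0.0, 1.388]
force: [-0.0, -0.1, 0.6]
grip_width: 0.0342
```

```bash
python3 - <<'E'
from h import *
s=telemetry.observe();print(s['position'],s['tool_rot'],s['force'])
s=cams.grab_frame("side");cv2.imwrite("pics/s3c.png",cv2.resize(s[190:310,220:376],(780,600),interpolation=cv2.INTER_CUBIC))
E
```

```text
[0.4462 0.1485 0.1683] [-3.1406  0.0004  1.388 ] [-0.0455 -0.0732  0.588 ]
```

View pics/s3c.png

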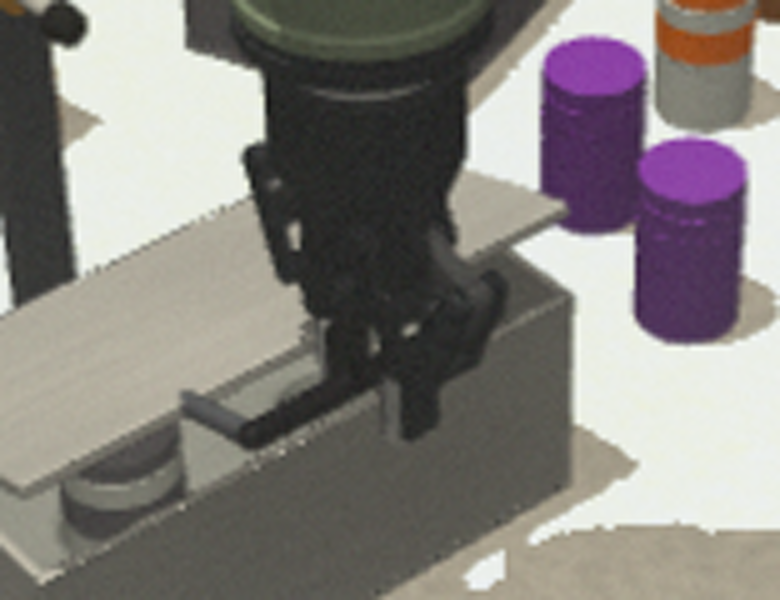

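The bar now lies between the fingers, around crop (370,375). Closing.

Request:
arm_command(deltas=[[-1, 0, 0, 0, 0, 0, 0], [-1, 0, 0, 0, 0, 0, 0], [-1, 0, 0, 0, 0, 0, 0]], newtons=25)

```text
clock: 4.05
position: [0.4482, 0.1483, 0.1694]
tool_rot: [3.139, -0.001, 1.387]
force: [11.5, -2.4, -5.8]
grip_width: 0.0111
```

```bash
python3 - <<'E'
from h import *
s=telemetry.observe();print(s['position'],s['tool_rot'],s['force'],s['grip_width'],s['qpos'])
# arc plan in tool axes (x=hinge axis dir, y=warmer +x, z down)
H=np.array([.621,.113,.116]);a=-.185;ex=np.array([np.cos(a),np.sin(a),0])
p=s['position']-[0,0,-.002];r=p-H;u=r@ex;w=r[2];print("u,w",u,w,"rad",np.hypot(u,w), "th",np.arctan2(w,-u)-np.arctan2(.004,.185))
R=.18504;t0=np.arctan2(w,-u)
for t in np.arange(t0,1.95,.1): print(round(t-.0216,3),"dy %.3f dz %.3f"%((-R*np.cos(t)+R*np.cos(t0))/.15,-(R*np.sin(t)-R*np.sin(t0))/.15))
E
```

```text
[0.4482 0.1483 0.1694] [ 3.1385 -0.0013  1.3869] [11.5386 -2.3974 -5.7889] 0.011130304563547825 [-0.0375  0.435  -0.5194  2.0504  0.3204  0.7304 -0.9415]
u,w -0.17637822070174003 0.05539063655591668 rad 0.18487130484740288 th 0.28267322110178883
0.283 dy 0.000 dz -0.000
0.383 dy 0.043 dz -0.116
0.483 dy 0.097 dz -0.226
0.583 dy 0.162 dz -0.331
0.683 dy 0.237 dz -0.429
0.783 dy 0.321 dz -0.519
0.883 dy 0.414 dz -0.600
0.983 dy 0.515 dz -0.671
1.083 dy 0.622 dz -0.732
1.183 dy 0.735 dz -0.782
1.283 dy 0.852 dz -0.820
1.383 dy 0.972 dz -0.847
1.483 dy 1.095 dz -0.861
1.583 dy 1.218 dz -0.863
1.683 dy 1.341 dz -0.853
1.783 dy 1.462 dz -0.831
1.883 dy 1.581 dz -0.796
```

Request:
arm_command(deltas=[[-1, 0.03, -0.03, -0.03, 0, 0, 0], [-1, 0, 0.04, -0.07, 0, 0, 0], [-1, 0, 0.06, -0.12, 0, 0, 0], [-1, 0, 0.08, -0.17, 0, 0, 0], [-1, 0, 0.115, -0.23, 0, 0, 0], [-1, 0, 0.115, -0.23, 0, 0, 0]])

```text
clock: 4.8
position: [0.4626, 0.1458, 0.2039]
tool_rot: [-3.14, 0.0, 1.388]
force: [-10.6, 4.8, 6.0]
grip_width: 0.011
```

```bash
cat > arc.py <<'E'
from h import *
s=telemetry.observe();print(s['position'],s['tool_rot'],s['force'],s['grip_width'])
H=np.array([.621,.113,.116]);a=-.185;ex=np.array([np.cos(a),np.sin(a),0])
p=s['position']-[0,0,-.002];r=p-H;u=r@ex;w=r[2];t0=np.arctan2(w,-u);R=.18504
print("u,w",u,w,"rad",np.hypot(u,w), "th",t0-.0216)
print("f_x,f_y,fz warmer",s['force']@ex,s['force']@np.array([-ex[1],ex[0],0]),s['force'][2], "tang",s['force']@ex*np.sin(t0)+s['force'][2]*np.cos(t0),"radial",-s['force']@ex*np.cos(t0)+s['force'][2]*np.sin(t0))
for t in np.arange(t0,min(2,t0+.65),.08): print(round(t-.0216,3),"dy %.3f dz %.3f"%((-R*np.cos(t)-u)/.15,-(R*np.sin(t)-w)/.15))
E
python3 arc.py
```

```text
[0.4626 0.1458 0.2039] [-3.1403  0.      1.3881] [-10.5573   4.7687   5.9744] 0.010980379398307113
u,w -0.1616855480957991 0.0899383398205011 rad 0.18501654367301024 th 0.48603256828008706
f_x,f_y,fz warmer -11.254309012869905 2.7453162728850056 5.97435718859952 tang -0.24985145094554184 radial 12.739308828448895
0.486 dy -0.000 dz -0.000
0.566 dy 0.051 dz -0.084
0.646 dy 0.109 dz -0.164
0.726 dy 0.173 dz -0.239
0.806 dy 0.243 dz -0.309
0.886 dy 0.318 dz -0.373
0.966 dy 0.399 dz -0.430
1.046 dy 0.483 dz -0.481
1.126 dy 0.571 dz -0.525
```

Request:
arm_command(deltas=[[-1, 0, 0.02, -0.05, 0, 0, 0], [-1, 0, 0.06, -0.12, 0, 0, 0], [-1, 0, 0.11, -0.19, 0, 0, 0], [-1, 0, 0.16, -0.25, 0, 0, 0], [-1, 0, 0.23, -0.31, 0, 0, 0], [-1, 0, 0.305, -0.375, 0, 0, 0], [-1, 0, 0.385, -0.435, 0, 0, 0], [-1, 0, 0.385, -0.435, 0, 0, 0]])

```text
clock: 5.8
position: [0.5204, 0.1349, 0.2704]
tool_rot: [-3.142, 0.0, 1.387]
force: [-12.8, 0.3, 20.9]
grip_width: 0.011
```

```bash
python3 arc.py
```

```text
[0.5204 0.1349 0.2704] [-3.1416  0.      1.3875] [-12.8462   0.2766  20.9158] 0.011022280141091466
u,w -0.102938531499751 0.15644198649402058 rad 0.18727102393461875 th 0.9672190654324063
f_x,f_y,fz warmer -12.677913404882675 -2.0911346510469873 20.915753466193205 tang 0.9060610968890579 radial 24.441302842708307
0.967 dy 0.008 dz 0.012
1.047 dy 0.093 dz -0.038
1.127 dy 0.181 dz -0.082
1.207 dy 0.273 dz -0.119
1.287 dy 0.367 dz -0.149
1.367 dy 0.463 dz -0.170
1.447 dy 0.561 dz -0.184
1.527 dy 0.659 dz -0.190
1.607 dy 0.758 dz -0.189
```

Request:
arm_command(deltas=[[-1, 0, -0.012, -0.02, 0, 0, 0], [-1, 0, -0.012, -0.02, 0, 0, 0]])

```text
clock: 6.05
position: [0.5198, 0.1345, 0.2716]
tool_rot: [3.14, -0.001, 1.387]
force: [12.5, 2.4, -16.6]
grip_width: 0.0109
```

```bash
python3 arc.py
```

```text
[0.5198 0.1345 0.2716] [ 3.1396 -0.0006  1.387 ] [ 12.5006   2.3551 -16.5556] 0.01089616455971621
u,w -0.10343758972175245 0.15762560470610876 rad 0.18853425743458943 th 0.9684586572394474
f_x,f_y,fz warmer 11.85409758355665 4.614354670398264 -16.555579289275926 tang 0.8276484276466896 radial -20.34506901448603
0.968 dy 0.013 dz 0.019
1.048 dy 0.097 dz -0.031
1.128 dy 0.186 dz -0.075
1.208 dy 0.277 dz -0.112
1.288 dy 0.372 dz -0.141
1.368 dy 0.468 dz -0.163
1.448 dy 0.566 dz -0.177
1.528 dy 0.664 dz -0.182
1.608 dy 0.763 dz -0.181
```

```bash
python3 - <<'E'
t=open('arc.py').read()
t=t.replace("H=np.array([.621,.113,.116]);","").replace("p=s['position']-[0,0,-.002]","H=np.array([.621,.113,.1215])+.0027*ex;p=s['position']-s['force']/13000-[0,0,-.002]")
open('arc.py','w').write(t)
E
python3 arc.py
```

```text
[0.5198 0.1345 0.2716] [ 3.1396 -0.0006  1.387 ] [ 12.5006   2.3551 -16.5556] 0.01089616455971621
u,w -0.10704944338202597 0.15339911080528384 rad 0.18705846819712102 th 0.9399153261646666
f_x,f_y,fz warmer 11.85409758355665 4.614354670398264 -16.555579289275926 tang 0.24667410878209672 radial -20.360402427458112
0.94 dy 0.008 dz 0.011
1.02 dy 0.091 dz -0.042
1.1 dy 0.178 dz -0.089
1.18 dy 0.268 dz -0.128
1.26 dy 0.362 dz -0.160
1.34 dy 0.457 dz -0.184
1.42 dy 0.555 dz -0.201
1.5 dy 0.653 dz -0.209
1.58 dy 0.752 dz -0.210
```

Request:
arm_command(deltas=[[-1, 0, 0.05, -0.015, 0, 0, 0], [-1, 0, 0.11, -0.055, 0, 0, 0], [-1, 0, 0.18, -0.09, 0, 0, 0], [-1, 0, 0.25, -0.12, 0, 0, 0], [-1, 0, 0.31, -0.143, 0, 0, 0], [-1, 0, 0.362, -0.16, 0, 0, 0], [-1, 0, 0.362, -0.16, 0, 0, 0]])

```text
clock: 6.92
position: [0.5726, 0.1246, 0.2967]
tool_rot: [3.141, 0.0, 1.387]
force: [-2.2, -1.4, 6.6]
grip_width: 0.0106
```

```bash
python3 arc.py
```

```text
[0.5726 0.1246 0.2967] [3.1407 0.0002 1.387 ] [-2.2053 -1.4482  6.6187] 0.010604181815946079
u,w -0.0522979446505481 0.17668749912210352 rad 0.18426488368838792 th 1.261421377433871
f_x,f_y,fz warmer -1.9013197854585637 -1.8291499376593519 6.618722891067063 tang 0.05538855416180444 radial 6.886177585814877
1.261 dy -0.001 dz -0.005
1.341 dy 0.094 dz -0.029
1.421 dy 0.191 dz -0.046
1.501 dy 0.290 dz -0.054
1.581 dy 0.388 dz -0.055
1.661 dy 0.487 dz -0.048
1.741 dy 0.584 dz -0.033
1.821 dy 0.680 dz -0.010
1.901 dy 0.774 dz 0.020
```

Request:
arm_command(deltas=[[-1, 0, 0.05, -0.02, 0, 0, 0], [-1, 0, 0.11, -0.034, 0, 0, 0], [-1, 0, 0.17, -0.044, 0, 0, 0], [-1, 0, 0.23, -0.05, 0, 0, 0], [-1, 0, 0.29, -0.054, 0, 0, 0], [-1, 0, 0.33, -0.055, 0, 0, 0], [-1, 0, 0.36, -0.055, 0, 0, 0]])

```text
clock: 7.8
position: [0.6255, 0.1148, 0.3041]
tool_rot: [3.142, 0.001, 1.387]
force: [-3.8, -3.4, 0.5]
grip_width: 0.011
```

```bash
python3 arc.py; python3 - <<'E'
from h import *
s=cams.grab_frame("side");cv2.imwrite("pics/s4c.png",cv2.resize(s[130:330,180:440],(780,600),interpolation=cv2.INTER_CUBIC))
E
```

```text
[0.6255 0.1148 0.3041] [3.1415 0.0006 1.3871] [-3.7777 -3.3523  0.5045] 0.011033852851709613
u,w 0.0016202594842501146 0.1845605268711053 rad 0.18456763887457706 th 1.5579751154589074
f_x,f_y,fz warmer -3.0966231318267736 -3.9899478881394006 0.5045485673820975 tang -3.100933077015171 radial 0.4773448745772854
1.558 dy 0.000 dz -0.003
1.638 dy 0.099 dz 0.002
1.718 dy 0.196 dz 0.014
1.798 dy 0.293 dz 0.035
1.878 dy 0.388 dz 0.063
1.958 dy 0.480 dz 0.098
```

View pics/s4c.png

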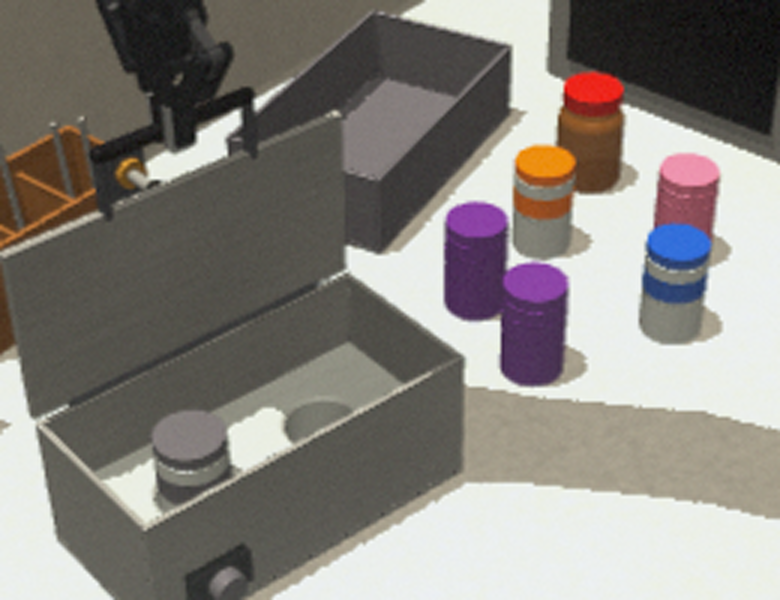

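Request:
arm_command(deltas=[[-1, 0, 0.02, 0, 0, 0, 0], [-1, 0, 0.04, 0, 0, 0, 0], [-1, 0, 0.06, 0, 0, 0, 0], [-1, 0, 0.08, 0.002, 0, 0, 0], [-1, 0, 0.08, 0.002, 0, 0, 0]])

```text
clock: 8.48
position: [0.6372, 0.1127, 0.3036]
tool_rot: [3.141, 0.0, 1.387]
force: [0.1, -4.8, 0.9]
grip_width: 0.0107
```

```bash
python3 arc.py
```

```text
[0.6372 0.1127 0.3036] [3.141  0.0004 1.3872] [ 0.0707 -4.7872  0.9275] 0.010727409070085485
u,w 0.013183690632939667 0.18400018750098163 rad 0.18447189135231812 th 1.6207245100921919
f_x,f_y,fz warmer 0.9500987176070406 -4.692486697634455 0.927487994851966 tang 0.8813842922210635 radial 0.9930172622966019
1.621 dy 0.000 dz -0.004
1.701 dy 0.098 dz 0.007
1.781 dy 0.195 dz 0.026
1.861 dy 0.290 dz 0.052
1.941 dy 0.383 dz 0.086
```

Request:
arm_command(deltas=[[-1, 0, 0.015, 0.002, 0, 0, 0], [-1, 0, 0.03, 0.004, 0, 0, 0], [-1, 0, 0.045, 0.006, 0, 0, 0], [-1, 0, 0.045, 0.006, 0, 0, 0]])

```text
clock: 8.98
position: [0.6436, 0.1114, 0.3027]
tool_rot: [3.141, 0.001, 1.387]
force: [-1.4, -4.6, 2.2]
grip_width: 0.0107
```

```bash
python3 arc.py
```

```text
[0.6436 0.1114 0.3027] [3.1412 0.0006 1.3873] [-1.4234 -4.5954  2.1716] 0.010676097716528101
u,w 0.019847023472354956 0.18305933438579386 rad 0.18413208369668252 th 1.6571930207227386
f_x,f_y,fz warmer -0.553782856157986 -4.778857070484077 2.171589376065436 tang -0.7846253811998494 radial 2.0992472177406256
1.657 dy 0.001 dz -0.006
1.737 dy 0.098 dz 0.009
1.817 dy 0.194 dz 0.031
1.897 dy 0.288 dz 0.061
1.977 dy 0.380 dz 0.098
```

Request:
arm_command(deltas=[[-1, 0, 0.015, 0, 0, 0, 0], [-1, 0, 0.03, 0.001, 0, 0, 0], [-1, 0, 0.045, 0.003, 0, 0, 0], [-1, 0, 0.045, 0.003, 0, 0, 0]])

```text
clock: 9.48
position: [0.65, 0.1103, 0.302]
tool_rot: [-3.141, 0.001, 1.387]
force: [-2.0, -4.9, -0.9]
grip_width: 0.0107
```

```bash
python3 arc.py|tail -8
```

```text
[0.65   0.1103 0.302 ] [-3.1414  0.0006  1.3874] [-1.9519 -4.9106 -0.8734] 0.010682835844025455
u,w 0.026421855315681253 0.18257970931066153 rad 0.18448161071035904 th 1.6929127083394628
f_x,f_y,fz warmer -1.0153442517373057 -5.18582297315051 -0.8734286630226709 tang -0.8797822826054758 radial -1.0098439058285482
1.693 dy 0.001 dz -0.004
1.773 dy 0.098 dz 0.014
1.853 dy 0.193 dz 0.040
1.933 dy 0.286 dz 0.073
```

Request:
arm_command(deltas=[[-1, 0, 0.015, 0.003, 0, 0, 0], [-1, 0, 0.03, 0.005, 0, 0, 0], [-1, 0, 0.04, 0.008, 0, 0, 0], [-1, 0, 0.04, 0.008, 0, 0, 0]])

```text
clock: 9.98
position: [0.6555, 0.1093, 0.3009]
tool_rot: [-3.141, 0.001, 1.388]
force: [-6.1, -3.4, 3.0]
grip_width: 0.0107
```

```bash
python3 arc.py|tail -8
```

```text
[0.6555 0.1093 0.3009] [-3.1407  0.0008  1.3876] [-6.1252 -3.3784  2.9764] 0.010723135478566846
u,w 0.03234085469994387 0.1812196027629704 rad 0.18408279471012945 th 1.7257993582364743
f_x,f_y,fz warmer -5.399252646822295 -4.447436858410422 2.976382132347285 tang -5.838183647961901 radial 1.9815124109235338
1.726 dy 0.001 dz -0.006
1.806 dy 0.097 dz 0.015
1.886 dy 0.192 dz 0.044
1.966 dy 0.284 dz 0.080
```

Request:
arm_command(deltas=[[-1, 0, 0.014, 0.0, 0, 0, 0], [-1, 0, 0.014, 0.0, 0, 0, 0]])

```text
clock: 10.22
position: [0.6572, 0.1091, 0.3007]
tool_rot: [-3.14, 0.001, 1.388]
force: [-9.9, -3.9, 2.6]
grip_width: 0.0109
```

```bash
python3 arc.py|sed -n 1,3p; python3 - <<'E'
from h import *
s=cams.grab_frame("side");t=cams.grab_frame("top");cv2.imwrite("pics/s5c.png",cv2.resize(s[150:270,180:336],(780,600),interpolation=cv2.INTER_CUBIC))
cv2.imwrite("pics/t5c.png",cv2.resize(t[140:290,220:420],(800,600),interpolation=cv2.INTER_CUBIC))
E
```

```text
[0.6572 0.1091 0.3007] [-3.1395  0.0011  1.3878] [-9.9195 -3.9062  2.5737] 0.010861991421556805
u,w 0.03426595128652381 0.18097312431902596 rad 0.18418856409495146 th 1.736323858974646
f_x,f_y,fz warmer -9.031677550307672 -5.664214825960272 2.573725341589879 tang -9.35281763971477 radial 0.8485656750739776
```

View pics/s5c.png

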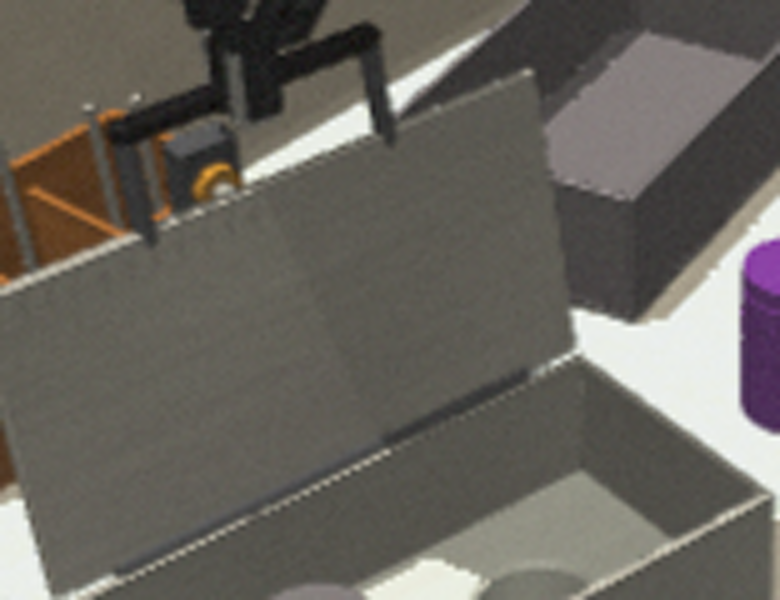

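View pics/t5c.png

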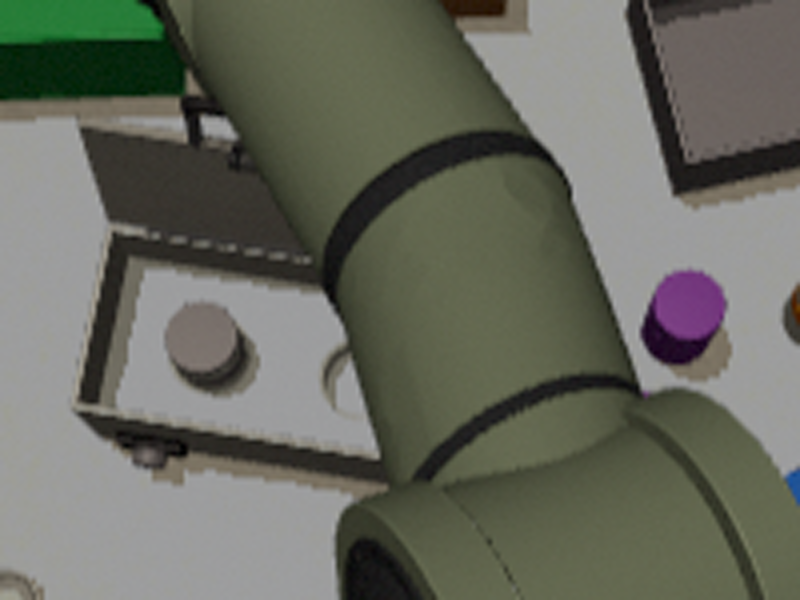

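The lid is on the bumper: resistance rose steadily from about 2 N to 9 N at the handle, roughly 11 N at the bumper. I'll hold for a second.

Request:
arm_command(deltas=[[-1, 0, 0, 0, 0, 0, 0], [-1, 0, 0, 0, 0, 0, 0], [-1, 0, 0, 0, 0, 0, 0], [-1, 0, 0, 0, 0, 0, 0]])

```text
clock: 10.82
position: [0.6572, 0.1091, 0.3007]
tool_rot: [-3.14, 0.001, 1.388]
force: [-8.8, -4.6, 0.7]
grip_width: 0.0112
```

```bash
python3 arc.py|sed -n 1,3p
```

```text
[0.6572 0.1091 0.3007] [-3.1397  0.0011  1.3878] [-8.817  -4.6415  0.7327] 0.011154391545051021
u,w 0.03418861942283299 0.18110760718815733 rad 0.18430634031269572 th 1.7357758545118562
f_x,f_y,fz warmer -7.81276599757981 -6.184147669242464 0.7327483426690811 tang -7.8130953450639815 radial -0.72922821912146
```

Request:
arm_command(deltas=[[-1, 0, 0.01, 0.001, 0, 0, 0], [-1, 0, 0.01, 0.001, 0, 0, 0], [-1, 0, 0.01, 0.001, 0, 0, 0], [-1, 0, 0.01, 0.001, 0, 0, 0], [-1, 0, 0.01, 0.001, 0, 0, 0], [-1, 0, 0.01, 0.001, 0, 0, 0]])

```text
clock: 11.58
position: [0.6584, 0.1088, 0.3004]
tool_rot: [-3.139, 0.001, 1.388]
force: [-10.9, -4.1, 1.9]
grip_width: 0.0108
```

```bash
python3 arc.py|sed -n 1,3p
```

```text
[0.6584 0.1088 0.3004] [-3.139   0.0013  1.3879] [-10.8691  -4.1483   1.9363] 0.010788362353516257
u,w 0.03554724990118242 0.18079693034699795 rad 0.18425834309044012 th 1.7433342324780772
f_x,f_y,fz warmer -9.920604053781213 -6.07689571641372 1.9362508192855938 tang -10.107781936050477 radial -0.014012863235624451
```

Request:
arm_command(deltas=[[-1, 0, -0.01, 0, 0, 0, 0], [-1, 0, -0.02, 0, 0, 0, 0], [0, 0, -0.02, 0, 0, 0, 0], [0, 0, -0.02, 0, 0, 0, 0], [0, 0, -0.02, -0.1, 0, 0, 0], [0, 0, -0.02, -0.3, 0, 0, 0], [0, 0, -0.02, -0.5, 0, 0, 0], [0, 0, -0.02, -0.5, 0, 0, 0]])

```text
clock: 12.58
position: [0.6572, 0.1101, 0.3792]
tool_rot: [3.137, -0.002, 1.388]
force: [0.7, 0.3, -0.5]
grip_width: 0.0425
```

```bash
python3 - <<'E'
from h import *
s=telemetry.observe();print(s['position'],s['tool_rot'],s['force'],s['grip_width'])
for P in [(.587,-.285,.25)]: print(delta(P,-.185),delta(P,np.pi-.185),s['qpos'])
s=cams.grab_frame("side");cv2.imwrite("pics/s6c.png",cv2.resize(s[100:330,180:440],(678,600),interpolation=cv2.INTER_CUBIC))
E
```

```text
[0.6572 0.1101 0.3792] [ 3.1375 -0.002   1.3878] [ 0.7292  0.3118 -0.4995] 0.04246401439743742
(array([-2.677 ,  0.0154,  0.8559]), array([ 0.0021, -0.0062,  2.0026])) (array([-2.677 ,  0.0154,  0.8559]), array([ 0.0062,  0.0021, -1.9974])) [ 0.0452  0.533  -0.5008  1.2839  0.2516  1.3814 -0.6255]
```

View pics/s6c.png

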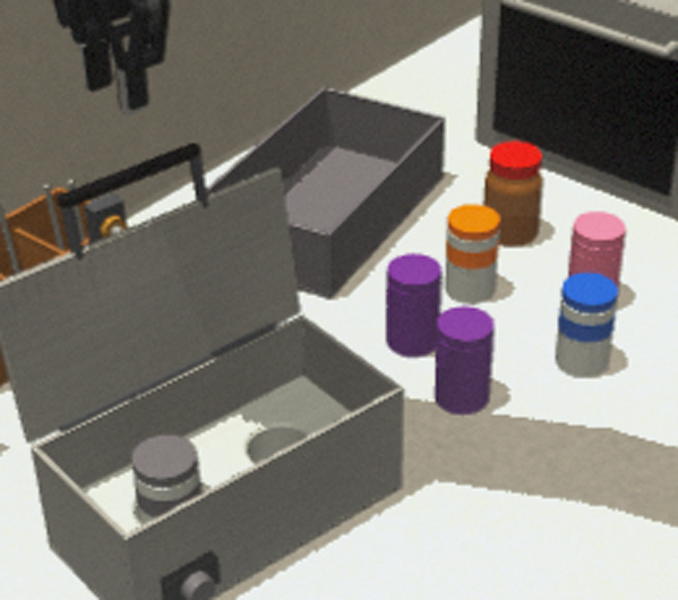

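The lid stands by itself against the bumper. Next I'll work out the surroundings of the orange can.

```bash
python3 - <<'E'
from h import *
f=lambda x,y:(360+x/5.714,180+y/5.714)
for n,p,z in [("purpleA",f(186,207),.09),("purpleB",f(114,382),.09),("pink",f(551,385),.09),("blue",f(358,492),.09),("jar",f(630,117),.1),("orange",f(399,186),.09),("trayCorner",f(163,48),.0),("trayEdge",f(500,2),0)]:
    print(n,onz("top",p,z))
print(delta((.588,-.285,.25),1.386))
E
```

```text
purpleA [ 0.5813 -0.1762  0.09  ]
purpleB [ 0.4905 -0.1347  0.09  ]
pink [ 0.4826 -0.3559  0.09  ]
blue [ 0.4305 -0.2548  0.09  ]
jar [ 0.6195 -0.4046  0.1   ]
orange [ 0.5892 -0.2863  0.09  ]
trayCorner [ 0.6968 -0.1809  0.    ]
trayEdge [ 0.7177 -0.3697  0.    ]
(array([-2.6733,  0.0257,  0.8469]), array([ 0.0028, -0.0014,  0.0025]))
```

Request:
arm_command(deltas=[[0.6, -1, 0, 0, 0, 0, 0], [0.6, -1, 0, 0, 0, 0, 0], [0.6, -1, 0, 0, 0, 0, 0]])

```text
clock: 13.0
position: [0.6284, -0.0421, 0.3755]
tool_rot: [-3.141, 0.002, 1.384]
force: [0.1, 0.9, -0.1]
grip_width: 0.0685
```

Request:
arm_command(deltas=[[0.6, -1, 0, 0.2, 0, 0, 0], [0.6, -1, 0, 0.3, 0, 0, 0], [0.6, -1, 0, 0.4, 0, 0, 0]])

```text
clock: 13.38
position: [0.6009, -0.189, 0.315]
tool_rot: [-3.142, 0.001, 1.385]
force: [-0.0, 0.8, -0.5]
grip_width: 0.0686
```

```bash
python3 - <<'E'
from h import *
s=telemetry.observe();print(s['position'],s['tool_rot'],s['force'],s['grip_width'],s['qpos'])
print(delta((.589,-.286,.2),1.386))
E
```

```text
[ 0.6009 -0.189   0.315 ] [-3.1416  0.001   1.3845] [-0.0029  0.8385 -0.481 ] 0.06858417505216956 [ 0.5051  0.5011 -0.4466  1.4882  0.2253  1.2033 -0.161 ]
(array([-0.6494,  0.0421,  0.7675]), array([-0.    ,  0.0013, -0.0019]))
```

Request:
arm_command(deltas=[[0.6, -0.3, 0.04, 0.1, 0, 0, 0], [0.6, -0.64, 0.04, 0.3, 0, 0, 0], [0.6, -0.64, 0.04, 0.6, 0, 0, 0], [0.6, -0.64, 0.04, 0.76, 0, 0, 0], [0.6, -0.64, 0.04, 0.76, 0, 0, 0]])

```text
clock: 14.0
position: [0.5894, -0.2806, 0.2]
tool_rot: [-3.138, -0.001, 1.388]
force: [0.3, -0.1, 1.2]
grip_width: 0.0682
```

```bash
python3 - <<'E'
from h import *
s=telemetry.observe();print(s['position'],s['tool_rot'],s['force'],s['grip_width'],s['qpos'])
print(delta((.589,-.286,.068),1.386))
s=cams.grab_frame("side");cv2.imwrite("pics/s7c.png",cv2.resize(s[100:260,310:470],(600,600),interpolation=cv2.INTER_CUBIC))
t=cams.grab_frame("top");cv2.imwrite("pics/t7.png",t);cv2.imwrite("pics/t7c.png",cv2.resize(t[140:290,220:420],(800,600),interpolation=cv2.INTER_CUBIC))
E
```

```text
[ 0.5894 -0.2806  0.2   ] [-3.1381 -0.001   1.388 ] [ 0.2547 -0.1423  1.2088] 0.06817417669178961 [ 0.6118  0.6431 -0.4034  1.5488  0.2807  1.0111 -0.0529]
(array([-0.037 ,  0.0071,  0.8796]), array([-0.0044, -0.0013,  0.0025]))
```

View pics/s7c.png

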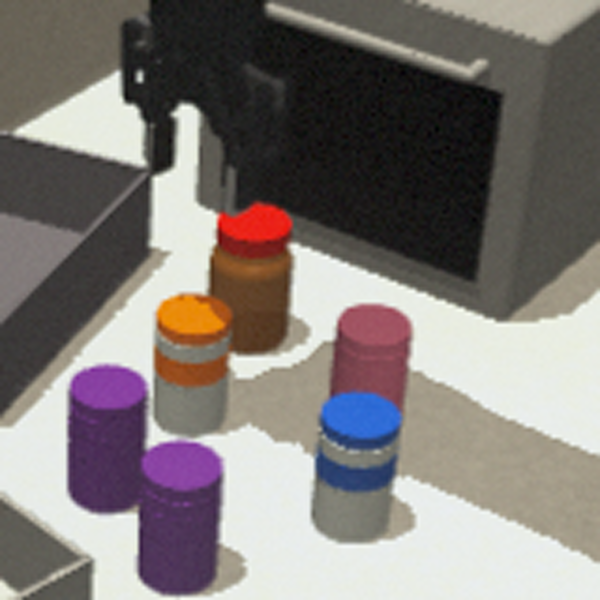

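View pics/t7c.png

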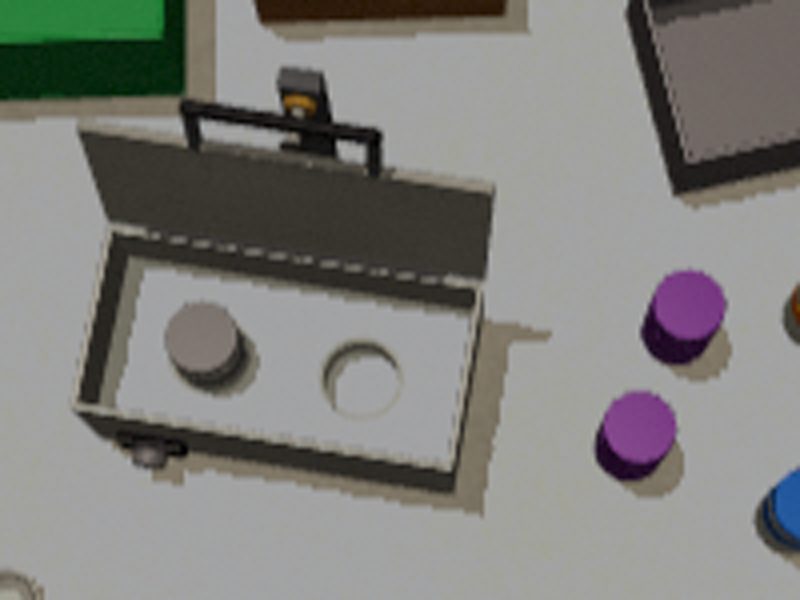

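```bash
python3 - <<'E'
from h import *
t=cv2.imread("pics/t7.png")
c=cv2.resize(t[215:255,290:330],(600,600),interpolation=cv2.INTER_CUBIC);cv2.imwrite("pics/well.png",c)
T=lambda x,y:(220+x/4,140+y/4)
P={k:onz("top",T(*p),.115) for k,p in dict(FL=(78,408),BL=(108,228),FR=(452,468),BR=(483,288)).items()}
for k in P:print(k,P[k])
print("ctr",sum(P.values())/4)
print(P['FL']-P['FR'],P['BL']-P['BR'],P['BL']-P['FL'],P['BR']-P['FR'])
print("well",onz("top",T(363,379),.05))
h=cv2.cvtColor(t,cv2.COLOR_BGR2GRAY);m=t[205:265,240:300]
print("mate",onz("top",T(202,338),.105))
E
```

```text
FL [0.5114 0.2705 0.115 ]
BL [0.6457 0.2498 0.115 ]
FR [0.46   0.0028 0.115 ]
BR [ 0.5919 -0.0235  0.115 ]
ctr [0.5523 0.1249 0.115 ]
[0.0514 0.2677 0.    ] [0.0538 0.2733 0.    ] [ 0.1343 -0.0207  0.    ] [ 0.1319 -0.0263  0.    ]
well [0.5415 0.0677 0.05  ]
mate [0.5631 0.1823 0.105 ]
```

View pics/well.png

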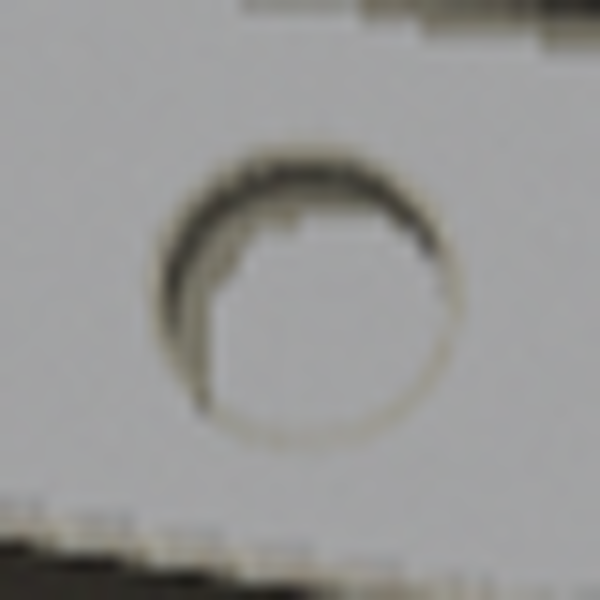

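The top view is now clear. The well mouth's ring is centred at full-frame pixel (310.0,234.1). The orange can is confirmed under the gripper at side crop (193,340). Descending to grasp it.

Request:
arm_command(deltas=[[0.6, -0.03, 0.01, 0.2, 0, 0, 0], [0.6, -0.03, 0.01, 0.4, 0, 0, 0], [0.6, -0.03, 0.01, 0.55, 0, 0, 0], [0.6, -0.03, 0.01, 0.7, 0, 0, 0], [0.6, -0.03, 0.01, 0.8, 0, 0, 0], [0.6, -0.03, 0.01, 0.89, 0, 0, 0], [0.6, -0.03, 0.01, 0.89, 0, 0, 0]])

```text
clock: 14.98
position: [0.5908, -0.2855, 0.0679]
tool_rot: [-3.141, -0.0, 1.388]
force: [-1.0, 0.0, 0.0]
grip_width: 0.0683
```

```bash
python3 - <<'E'
from h import *
s=telemetry.observe();print(s['position'],s['tool_rot'],s['force'],s['grip_width'],s['qpos'])
s=cams.grab_frame("side");cv2.imwrite("pics/s8c.png",cv2.resize(s[140:240,310:410],(600,600),interpolation=cv2.INTER_CUBIC))
E
```

```text
[ 0.5908 -0.2855  0.0679] [-3.1409 -0.0001  1.3879] [-1.0453  0.0421  0.0314] 0.06827586679681598 [ 0.5842  0.8072 -0.3513  1.6172  0.3602  0.7826 -0.108 ]
```

View pics/s8c.png

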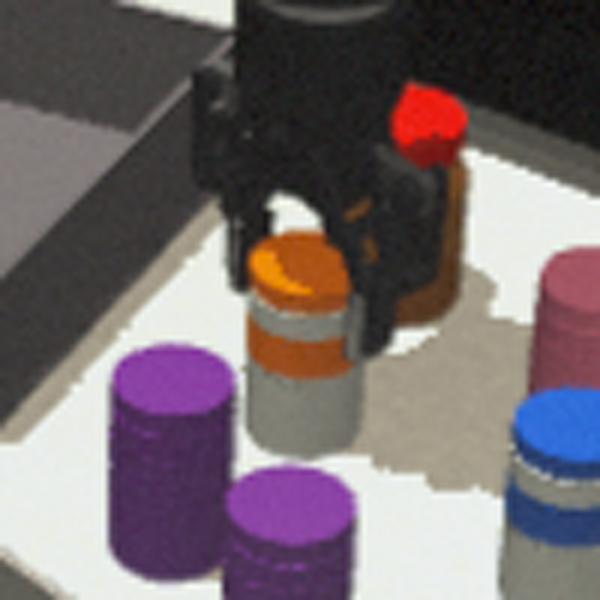

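The can is between the fingers (cap at crop (300,270)). Closing.

Request:
arm_command(deltas=[[0.3, 0, 0, 0, 0, 0, 0], [0.1, 0, 0, 0, 0, 0, 0], [0.1, 0, 0, 0, 0, 0, 0], [0.1, 0, 0, 0, 0, 0, 0]], newtons=35)

```text
clock: 15.52
position: [0.5913, -0.2858, 0.0692]
tool_rot: [3.141, 0.0, 1.388]
force: [-1.5, 0.4, 6.6]
grip_width: 0.0532
```

```bash
python3 - <<'E'
from h import *
s=telemetry.observe();print(s['position'],s['tool_rot'],s['force'],s['grip_width'])
print(delta((.5415,.0677,.22),1.386))
E
```

```text
[ 0.5913 -0.2858  0.0692] [3.1406 0.0003 1.3877] [-1.5265  0.4409  6.6393] 0.05320884994502594
(array([ 2.2563, -0.7548, -1.0068]), array([0.0013, 0.0004, 0.0021]))
```

Request:
arm_command(deltas=[[0, 0, 0, -0.1, 0, 0, 0], [0, 0, 0, -0.35, 0, 0, 0], [0, 0, 0, -0.65, 0, 0, 0], [0, 0, 0, -1, 0, 0, 0], [0, 0, 0, -1, 0, 0, 0]])

```text
clock: 16.15
position: [0.5926, -0.2861, 0.2235]
tool_rot: [3.135, 0.002, 1.388]
force: [-0.5, 1.1, -3.3]
grip_width: 0.053
```

```bash
python3 - <<'E'
from h import *
s=telemetry.observe();print(s['position'],s['tool_rot'],s['force'],s['grip_width'])
s=cams.grab_frame("side");cv2.imwrite("pics/side9.png",s);cv2.imwrite("pics/s9c.png",cv2.resize(s[80:230,290:440],(600,600),interpolation=cv2.INTER_CUBIC))
E
```

```text
[ 0.5926 -0.2861  0.2235] [3.1347 0.0016 1.3875] [-0.4991  1.051  -3.3199] 0.05304711762074767
```

View pics/s9c.png

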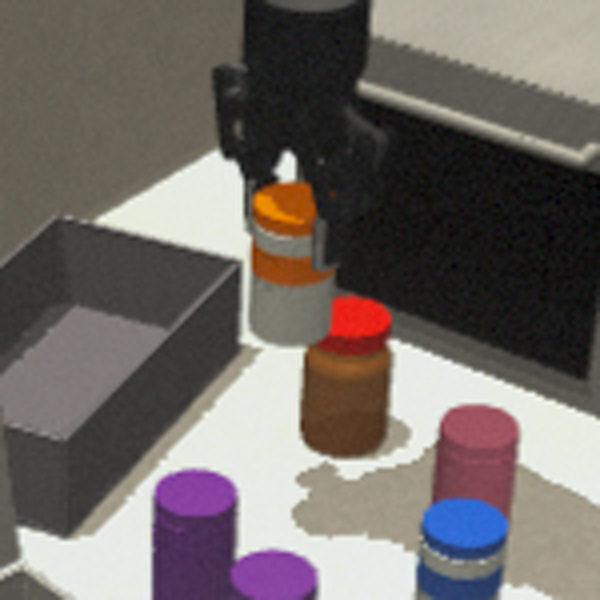

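The can is held upright (side crop (290,270)). Refining the well target now.

```bash
python3 - <<'E'
from h import *
w=onz("top",(309.97,234.13),.05);print("well mouth top cam",w)
# mate cap in top image by contour
t=cv2.imread("pics/t7.png")
c=cv2.resize(t[205:245,250:290],(600,600),interpolation=cv2.INTER_CUBIC);cv2.imwrite("pics/mate.png",c)
# rim lines: half-pixel corrected corners
T=lambda x,y:((x+.5)/4-.5+220,(y+.5)/4-.5+140)
P={k:onz("top",T(*p),.115) for k,p in dict(FL=(78,408),BL=(108,228),FR=(452,468),BR=(483,288)).items()}
ctr=sum(P.values())/4
ey=(P['FL']-P['FR'])+(P['BL']-P['BR']);ey/=np.linalg.norm(ey);print("ctr",ctr,"yaw",np.arctan2(-ey[0],ey[1]),"well from ctr",ctr-.058*ey)
m=onz("top",T(202,338),.105);print("well from mate",m-.116*ey, "orange cam",onz("top",(429.4,212.14),.09))
s=cams.grab_frame("side");cv2.imwrite("pics/side10.png",s)
cv2.imwrite("pics/s10c.png",cv2.resize(s[230:350,190:346],(780,600),interpolation=cv2.INTER_CUBIC))
E
```

```text
well mouth top cam [0.5435 0.07   0.05  ]
ctr [0.5534 0.126  0.115 ] yaw -0.1920715391022434 well from ctr [0.5423 0.0691 0.115 ]
well from mate [0.5422 0.0695 0.105 ] orange cam [ 0.5905 -0.2851  0.09  ]
```

View pics/mate.png

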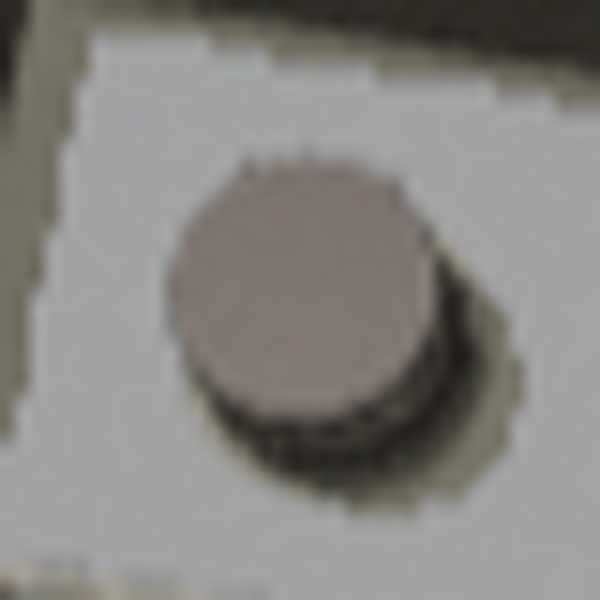

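View pics/s10c.png

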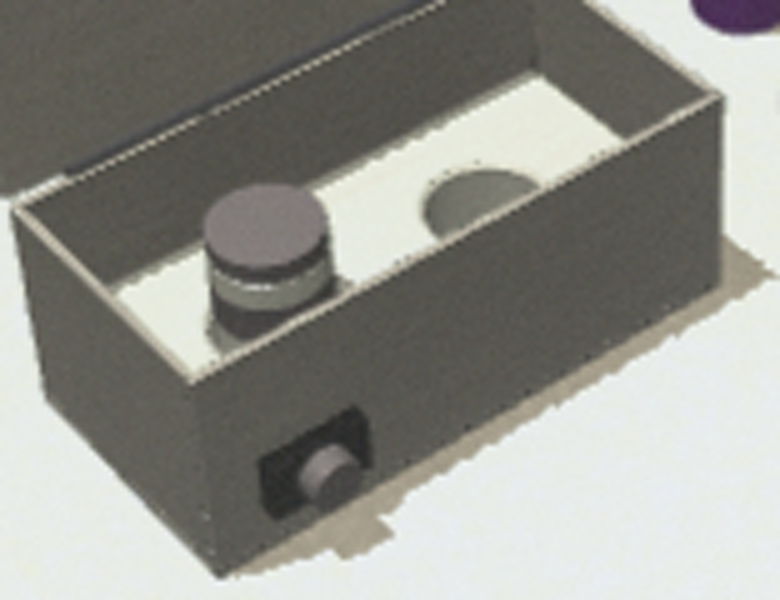

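```bash
python3 - <<'E'
from h import *
print(delta((.5438,.0693,.225),1.386))
E
```

```text
(array([ 2.2696, -0.7392, -0.0415]), array([0.001 , 0.0005, 0.0023]))
```

Request:
arm_command(deltas=[[0, 0.4, -0.14, -0.05, 0, 0, 0], [0, 0.8, -0.28, -0.05, 0, 0, 0], [0, 1, -0.35, -0.05, 0, 0, 0], [0, 1, -0.35, -0.05, 0, 0, 0]])

```text
clock: 16.75
position: [0.566, -0.1256, 0.2251]
tool_rot: [-3.14, -0.001, 1.392]
force: [0.3, -1.1, -1.3]
grip_width: 0.0537
```

Request:
arm_command(deltas=[[0, 0.4, -0.13, 0, 0, 0, 0], [0, 0.8, -0.26, 0, 0, 0, 0], [0, 1, -0.33, 0, 0, 0, 0], [0, 1, -0.33, 0, 0, 0, 0], [0, 1, -0.33, 0, 0, 0, 0]])

```text
clock: 17.38
position: [0.5453, 0.0265, 0.2252]
tool_rot: [-3.141, 0.001, 1.387]
force: [-0.6, 0.4, -1.6]
grip_width: 0.0532
```

```bash
python3 - <<'E'
from h import *
s=telemetry.observe();print(s['position'],s['tool_rot'],s['force'],s['grip_width'])
print(delta((.5438,.0693,.19),1.386))
E
```

```text
[0.5453 0.0265 0.2252] [-3.1406  0.0008  1.3865] [-0.6118  0.3868 -1.6315] 0.053245569873767024
(array([ 0.2787, -0.0621,  0.2343]), array([-0.0012,  0.001 ,  0.0007]))
```

Request:
arm_command(deltas=[[0, 0.15, -0.03, 0, 0, 0, 0], [0, 0.28, -0.062, 0, 0, 0, 0], [0, 0.28, -0.062, 0.1, 0, 0, 0], [0, 0.28, -0.062, 0.23, 0, 0, 0], [0, 0.28, -0.062, 0.23, 0, 0, 0]])

```text
clock: 18.0
position: [0.5432, 0.0691, 0.1896]
tool_rot: [-3.139, 0.001, 1.386]
force: [-0.3, -0.1, -1.4]
grip_width: 0.053
```

```bash
python3 - <<'E'
from h import *
s=telemetry.observe();print(s['position'],s['tool_rot'],s['force'],s['grip_width'])
print(delta((.5438,.0693,.125),1.386))
s=cams.grab_frame("side");cv2.imwrite("pics/s11c.png",cv2.resize(s[190:330,180:362],(780,600),interpolation=cv2.INTER_CUBIC))
E
```

```text
[0.5432 0.0691 0.1896] [-3.1387  0.0014  1.386 ] [-0.3183 -0.1061 -1.3528] 0.052989325997024994
(array([0.0025, 0.0051, 0.4305]), array([-0.0036,  0.0018,  0.0001]))
```

View pics/s11c.png

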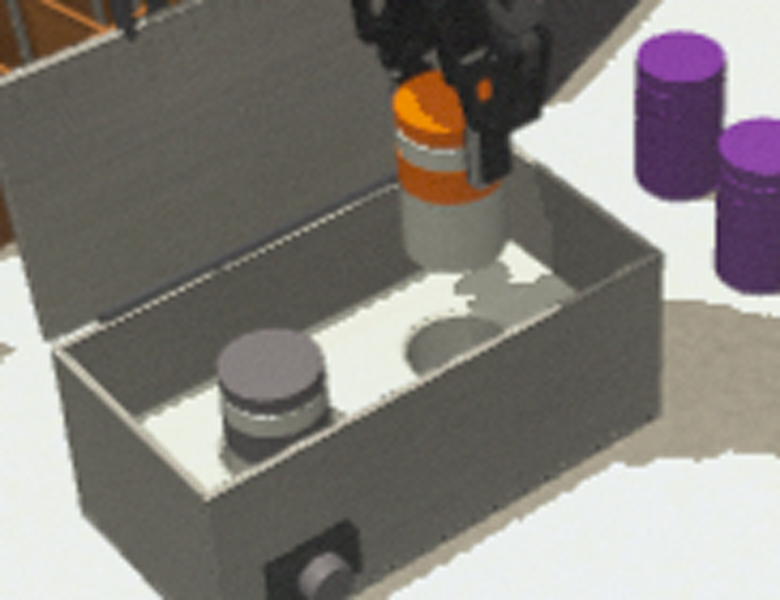

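The can hangs over the well, with its foot at (452,255) and the well at (457,345). Lowering to just above the mouth.

Request:
arm_command(deltas=[[0, 0.003, 0.005, 0.1, 0, 0, 0], [0, 0.003, 0.005, 0.2, 0, 0, 0], [0, 0.003, 0.005, 0.3, 0, 0, 0], [0, 0.003, 0.005, 0.37, 0, 0, 0], [0, 0.003, 0.005, 0.4, 0, 0, 0], [0, 0.003, 0.005, 0.4, 0, 0, 0]])

```text
clock: 18.8
position: [0.5446, 0.0713, 0.1312]
tool_rot: [-3.141, 0.0, 1.388]
force: [-1.0, -0.8, -1.4]
grip_width: 0.0531
```

```bash
python3 - <<'E'
from h import *
s=telemetry.observe();print(s['position'],s['tool_rot'],s['force'],s['grip_width'])
print(delta((.5438,.0693,.118),1.386))
s=cams.grab_frame("side");cv2.imwrite("pics/s12c.png",cv2.resize(s[210:310,220:350],(780,600),interpolation=cv2.INTER_CUBIC))
t=cams.grab_frame("top");cv2.imwrite("pics/t12c.png",cv2.resize(t[190:270,230:350],(780,520),interpolation=cv2.INTER_CUBIC))
E
```

```text
[0.5446 0.0713 0.1312] [-3.1414  0.      1.388 ] [-1.0468 -0.8234 -1.4487] 0.05313961954101355
(array([-0.0142, -0.0026,  0.0877]), array([-0.0003,  0.0001,  0.0025]))
```

View pics/s12c.png

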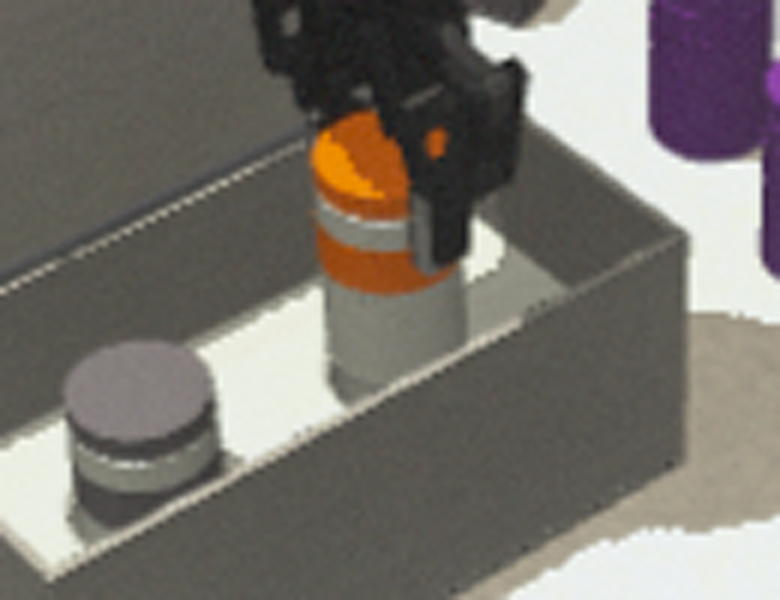

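View pics/t12c.png

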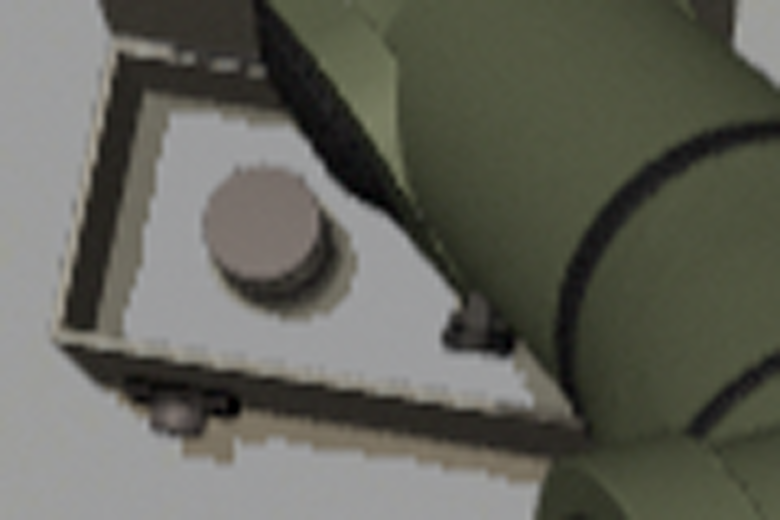

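```bash
python3 - <<'E'
from h import *
a=np.linspace(0,2*np.pi,200)
for W in [(.543,.070),(.5438,.0693)]:
    P=np.array([proj("side",(W[0]+.032*np.cos(t),W[1]+.032*np.sin(t),.05)) for t in a])
    print("mouth",W,"x",P[:,0].min(),P[:,0].max(),"y",P[:,1].min(),P[:,1].max(),"top at x",P[P[:,1].argmin()])
print("seen in s10c: left",190+422.5/5-.5,"top",230+168.5/5-.5, "at y left",230+213/5)
for Q in [(.5446,.0713),(.5438,.0693),(.543,.07)]:
    L=[proj("side",(Q[0]+.027*np.cos(t),Q[1]+.027*np.sin(t),.095)) for t in a];L=np.array(L);print("can",Q,L[:,0].min(),L[:,0].max())
# seen can edges: rows around 310..340 in crop
print("seen can", 220+327.5/6-.5,220+466.5/6-.5)
g=cv2.imread("pics/side10.png")
c=cv2.resize(g[255:285,265:305],(800,600),interpolation=cv2.INTER_CUBIC);cv2.imwrite("pics/wells.png",c)
c=cv2.resize(cv2.imread("pics/s12c.png")[240:420,280:500],(733,600));cv2.imwrite("pics/can12.png",c)
E
```

```text
mouth (0.543, 0.07) x 272.37876104668214 300.47519974556354 y 261.0598364719382 279.5023072330335 top at x [286.9567 261.0598]
mouth (0.5438, 0.0693) x 272.3279452867207 300.40701471431055 y 260.7695552661661 279.1889894132329 top at x [286.898  260.7696]
seen in s10c: left 274.0 top 263.2 at y left 272.6
can (0.5446, 0.0713) 272.6661293619917 296.9028940403321
can (0.5438, 0.0693) 273.5392830621125 297.75815805505727
can (0.543, 0.07) 273.591963149932 297.8261804204806
seen can 274.0833333333333 297.25
```

View pics/wells.png

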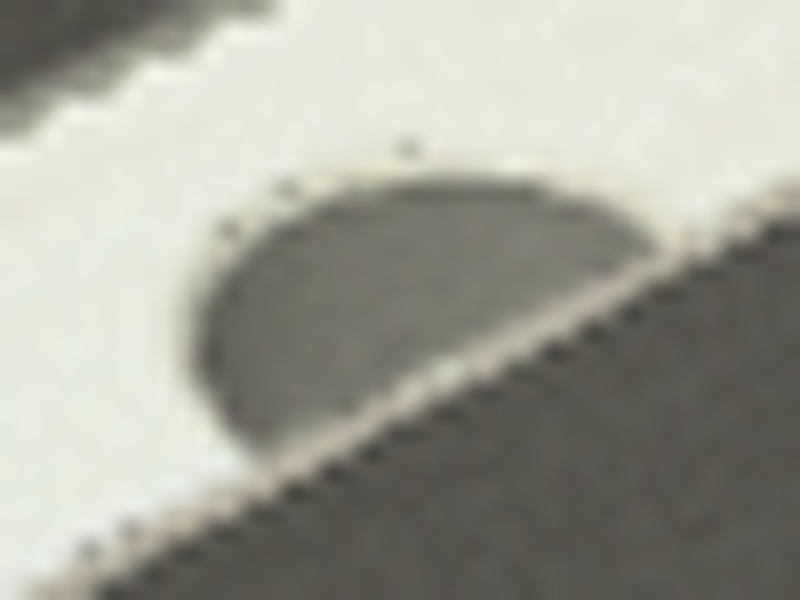

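View pics/can12.png

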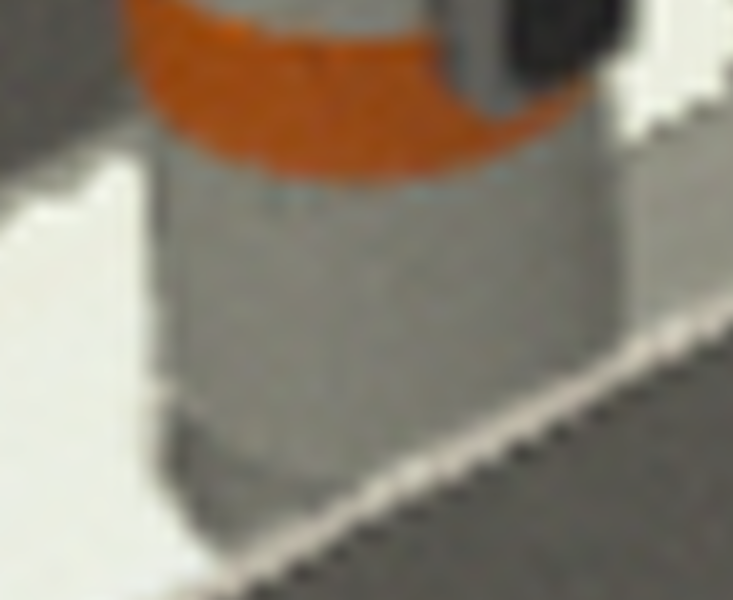

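Both cameras agree that the can is about 2 mm too far in +y; the side camera has the same ~1 px bias for the can and the well. Correcting and lowering to the mouth.

Request:
arm_command(deltas=[[0, -0.014, -0.002, 0, 0, 0, 0], [0, -0.014, -0.002, 0.03, 0, 0, 0], [0, -0.014, -0.002, 0.06, 0, 0, 0], [0, -0.014, -0.002, 0.08, 0, 0, 0], [0, -0.014, -0.002, 0.08, 0, 0, 0]])

```text
clock: 19.52
position: [0.5438, 0.0693, 0.119]
tool_rot: [-3.141, 0.0, 1.388]
force: [-0.8, -0.3, -1.6]
grip_width: 0.0534
```

```bash
cat > st.py <<'E'
from h import *
s=telemetry.observe();print(s['position'],s['tool_rot'],s['force'],s['moment'],s['grip_width'])
d,r=delta((.5438,.0693,.084),1.386);print(d,r)
E
python3 st.py
```

```text
[0.5438 0.0693 0.119 ] [-3.1411  0.0001  1.3879] [-0.7848 -0.2593 -1.5521] [ 0.0146 -0.0309  0.0054] 0.05343416626993847
[0.0001 0.0002 0.2332] [-0.0007  0.0001  0.0024]
```

Request:
arm_command(deltas=[[0, 0, 0, 0.006, 0, 0, 0], [0, 0, 0, 0.012, 0, 0, 0], [0, 0, 0, 0.018, 0, 0, 0], [0, 0, 0, 0.018, 0, 0, 0]])

```text
clock: 20.02
position: [0.5439, 0.0692, 0.1166]
tool_rot: [-3.141, 0.0, 1.388]
force: [-0.4, -0.1, -2.2]
grip_width: 0.0529
```

```bash
python3 st.py
```

```text
[0.5439 0.0692 0.1166] [-3.1415  0.      1.3878] [-0.3594 -0.055  -2.2019] [ 0.0413 -0.0425  0.0173] 0.05285464046161244
[ 0.0004 -0.0007  0.217 ] [-0.0001  0.      0.0022]
```

Request:
arm_command(deltas=[[0, 0, 0, 0.006, 0, 0, 0], [0, 0, 0, 0.012, 0, 0, 0], [0, 0, 0, 0.018, 0, 0, 0], [0, 0, 0, 0.018, 0, 0, 0]])

```text
clock: 20.52
position: [0.5439, 0.0692, 0.1138]
tool_rot: [-3.141, 0.0, 1.388]
force: [-0.5, 0.1, -2.0]
grip_width: 0.0533
```

```bash
python3 st.py
```

```text
[0.5439 0.0692 0.1138] [-3.1415  0.      1.3878] [-0.5142  0.0702 -1.984 ] [-0.0499  0.0236  0.0231] 0.05332461503283918
[ 0.0003 -0.0008  0.1989] [-0.0001  0.0001  0.0023]
```

Request:
arm_command(deltas=[[0, 0, 0, 0.008, 0, 0, 0], [0, 0, 0, 0.016, 0, 0, 0], [0, 0, 0, 0.024, 0, 0, 0], [0, 0, 0, 0.032, 0, 0, 0], [0, 0, 0, 0.032, 0, 0, 0]])

```text
clock: 21.15
position: [0.5439, 0.0692, 0.109]
tool_rot: [-3.141, 0.0, 1.388]
force: [-0.7, -0.8, -1.7]
grip_width: 0.0531
```

```bash
python3 st.py
```

```text
[0.5439 0.0692 0.109 ] [-3.1414  0.      1.3879] [-0.6598 -0.8084 -1.6584] [ 0.0098 -0.008  -0.0056] 0.053107462049253686
[ 0.0003 -0.0006  0.1668] [-0.0002  0.0001  0.0024]
```

Request:
arm_command(deltas=[[0, 0, 0, 0.01, 0, 0, 0], [0, 0, 0, 0.02, 0, 0, 0], [0, 0, 0, 0.03, 0, 0, 0], [0, 0, 0, 0.04, 0, 0, 0], [0, 0, 0, 0.05, 0, 0, 0], [0, 0, 0, 0.06, 0, 0, 0], [0, 0, 0, 0.06, 0, 0, 0]])

```text
clock: 22.02
position: [0.5439, 0.0692, 0.1]
tool_rot: [-3.141, 0.0, 1.388]
force: [0.5, -0.2, -2.2]
grip_width: 0.0534
```

```bash
python3 st.py
```

```text
[0.5439 0.0692 0.1   ] [-3.1414  0.      1.3878] [ 0.5299 -0.1852 -2.207 ] [ 0.0536 -0.0138  0.0142] 0.0533821069342712
[ 0.0002 -0.0005  0.1067] [-0.0002  0.      0.0023]
```

Request:
arm_command(deltas=[[0, 0, 0, 0.012, 0, 0, 0], [0, 0, 0, 0.024, 0, 0, 0], [0, 0, 0, 0.036, 0, 0, 0], [0, 0, 0, 0.048, 0, 0, 0], [0, 0, 0, 0.06, 0, 0, 0], [0, 0, 0, 0.07, 0, 0, 0], [0, 0, 0, 0.07, 0, 0, 0]])

```text
clock: 22.9
position: [0.5439, 0.0693, 0.0895]
tool_rot: [-3.141, 0.0, 1.388]
force: [-0.1, 0.1, -1.6]
grip_width: 0.0531
```

```bash
python3 st.py
```

```text
[0.5439 0.0693 0.0895] [-3.1414  0.      1.3878] [-0.064   0.0622 -1.6185] [ 0.08   -0.0108  0.0695] 0.05312663221739892
[ 0.0002 -0.0004  0.0366] [-0.0003  0.      0.0023]
```

Request:
arm_command(deltas=[[0, 0, 0, 0.005, 0, 0, 0], [0, 0, 0, 0.01, 0, 0, 0], [0, 0, 0, 0.015, 0, 0, 0], [0, 0, 0, 0.018, 0, 0, 0], [0, 0, 0, 0.018, 0, 0, 0]])

```text
clock: 23.52
position: [0.5439, 0.0692, 0.0869]
tool_rot: [-3.142, -0.0, 1.388]
force: [0.4, 0.4, -1.4]
grip_width: 0.0534
```

```bash
python3 st.py
```

```text
[0.5439 0.0692 0.0869] [-3.1415 -0.      1.3878] [ 0.3538  0.393  -1.4088] [-0.0389 -0.0336  0.0442] 0.05338049398266492
[ 0.0003 -0.0007  0.0191] [-0.0001 -0.      0.0023]
```

Request:
arm_command(deltas=[[0, 0, 0, 0.004, 0, 0, 0], [0, 0, 0, 0.008, 0, 0, 0], [0, 0, 0, 0.012, 0, 0, 0], [0, 0, 0, 0.012, 0, 0, 0]])

```text
clock: 24.02
position: [0.5439, 0.0693, 0.0851]
tool_rot: [-3.141, 0.0, 1.388]
force: [0.7, 0.3, -2.4]
grip_width: 0.0532
```

```bash
python3 st.py
```

```text
[0.5439 0.0693 0.0851] [-3.1415  0.      1.3878] [ 0.6509  0.2891 -2.3631] [ 0.0349 -0.0123  0.0137] 0.053202049356450246
[ 0.0002 -0.0006  0.007 ] [-0.0001  0.      0.0023]
```

Request:
arm_command(deltas=[[0, 0, 0, 0.003, 0, 0, 0], [0, 0, 0, 0.006, 0, 0, 0], [0, 0, 0, 0.006, 0, 0, 0]])

```text
clock: 24.4
position: [0.544, 0.0693, 0.0843]
tool_rot: [3.141, -0.0, 1.388]
force: [-0.1, -0.7, 0.7]
grip_width: 0.053
```

```bash
python3 st.py
```

```text
[0.544  0.0693 0.0843] [ 3.1415 -0.      1.3878] [-0.0615 -0.6549  0.7156] [-0.0257  0.0762  0.0515] 0.05298475046578755
[ 0.0001 -0.0011  0.0019] [ 0.0001 -0.      0.0023]
```

Light contact came at z = 0.0843, as predicted for fully home. I'll release by opening only to 68 mm and look.

Request:
arm_command(deltas=[[0.35, 0, 0, 0.002, 0, 0, 0], [0.5, 0, 0, 0.002, 0, 0, 0], [0.6, 0, 0, 0, 0, 0, 0], [0.6, 0, 0, 0, 0, 0, 0]])

```text
clock: 24.9
position: [0.544, 0.0692, 0.0842]
tool_rot: [3.142, -0.0, 1.388]
force: [0.3, 0.7, 1.1]
grip_width: 0.0681
```

```bash
python3 st.py
```

```text
[0.544  0.0692 0.0842] [ 3.1415 -0.0001  1.3877] [0.2856 0.654  1.0848] [ 0.037   0.0401 -0.0273] 0.06812809326451573
[ 0.0001 -0.0012  0.0016] [ 0.0001 -0.0001  0.0022]
```

Request:
arm_command(deltas=[[0.6, 0, 0, -0.1, 0, 0, 0], [0.6, 0, 0, -0.25, 0, 0, 0], [0.6, 0, 0, -0.5, 0, 0, 0], [0.6, 0, 0, -0.8, 0, 0, 0], [0.6, 0, 0, -1, 0, 0, 0], [0.6, 0, 0, -1, 0, 0, 0]])

```text
clock: 25.65
position: [0.5448, 0.0695, 0.2372]
tool_rot: [3.137, -0.001, 1.388]
force: [-0.5, -1.0, 0.2]
grip_width: 0.0685
```

Request:
arm_command(deltas=[[0.6, -0.5, 0, -0.1, 0, 0, 0], [0.6, -1, 0, -0.1, 0, 0, 0], [0.6, -1, 0, -0.1, 0, 0, 0], [0.6, -1, 0, -0.1, 0, 0, 0]])

```text
clock: 26.15
position: [0.5159, -0.0804, 0.249]
tool_rot: [-3.141, 0.001, 1.384]
force: [1.3, 1.2, -0.7]
grip_width: 0.0681
```

Request:
arm_command(deltas=[[0.6, -0.5, 0, 0, 0, 0, 0], [0.6, -1, 0, 0, 0, 0, 0], [0.6, -1, 0, 0, 0, 0, 0], [0.6, -1, 0, 0, 0, 0, 0]])

```text
clock: 26.65
position: [0.4889, -0.2266, 0.2488]
tool_rot: [-3.141, -0.0, 1.386]
force: [0.2, 0.9, -0.0]
grip_width: 0.0678
```

```bash
python3 st.py; python3 - <<'E'
from h import *
s=cams.grab_frame("side");cv2.imwrite("pics/s13.png",s);cv2.imwrite("pics/s13c.png",cv2.resize(s[150:330,180:414],(780,600),interpolation=cv2.INTER_CUBIC))
t=cams.grab_frame("top");cv2.imwrite("pics/t13.png",t);cv2.imwrite("pics/t13c.png",cv2.resize(t[140:290,220:420],(800,600),interpolation=cv2.INTER_CUBIC))
E
```

```text
[ 0.4889 -0.2266  0.2488] [-3.1409 -0.0001  1.3858] [ 0.1718  0.8799 -0.0152] [-0.0144 -0.0381  0.0109] 0.06781690211932724
[ 2.0064 -0.0027  1.0992] [-0.0009 -0.0001 -0.0003]
```

View pics/s13c.png

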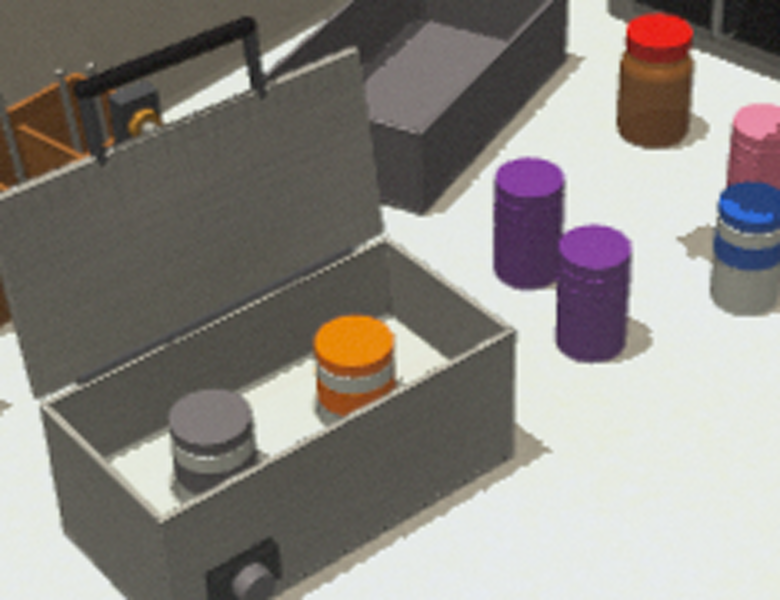

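View pics/t13c.png

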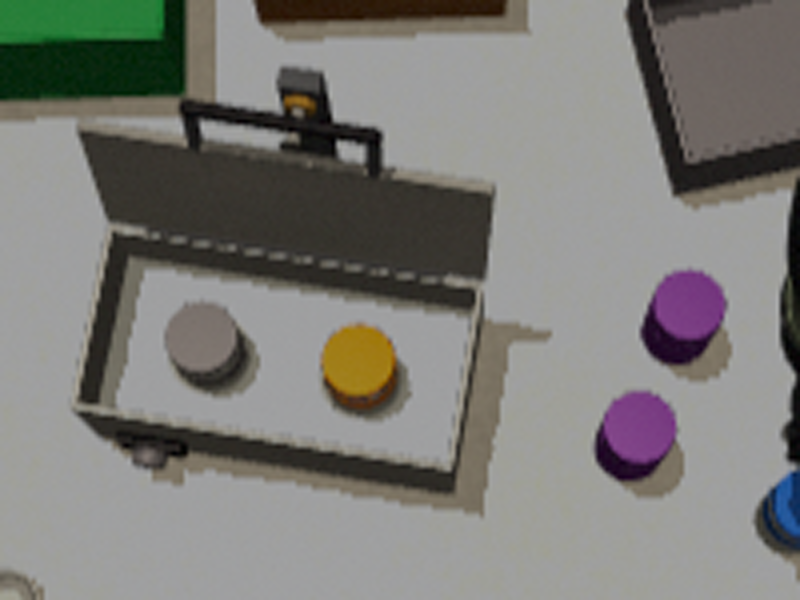

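The can is in the well: cap at top crop (359,359) and side crop (354,343). The lid is still open and the grey can is unmoved. One numeric check of seat and lid.

```bash
python3 - <<'E'
from h import *
S=lambda x,y:((x+.5)*.3-.5+180,(y+.5)*.3-.5+150);T=lambda x,y:((x+.5)/4-.5+220,(y+.5)/4-.5+140)
o=tri(S(354,343),T(359,359));m=tri(S(210,418),T(202,338));print("orange cap",o,"mate cap",m,"dist",np.linalg.norm(o[0]-m[0]))
h=[tri(S(82,90),T(187,106)),tri(S(248,24),T(377,134))];p=(h[0][0]+h[1][0])/2;print("handle",p)
ex=np.array([np.cos(-.19),np.sin(-.19),0]);r=p-np.array([.621,.113,.116]);print("lid angle",np.arctan2(r[2],-(r@ex))-.0216)
print(np.abs(cv2.absdiff(cv2.imread('pics/t7.png')[130:285,150:345],cv2.imread('pics/t13.png')[130:285,150:345])[0:60]).max())
job.job_done()
E
```

```text
orange cap (array([0.5453, 0.0686, 0.1001]), np.float64(0.0025417654056396895)) mate cap (array([0.5647, 0.1835, 0.1014]), np.float64(0.0011537444162555545)) dist 0.11656363125371855
handle [0.6565 0.1061 0.2966]
lid angle 1.7470332932770565
16
the job is handed in; nothing more can be done
```

The job is done and handed in after about 27 s, with no sign of failure in my last checks; the hand-in gives no verdict.

- **Lid:** I gripped the bar handle, swung the lid up, and felt for the bumper in small steps. Contact began near 1.70–1.73 rad. I pressed for a little over a second with about 8–10 N at the handle. I estimate that as 10–15 N at the bumper, since the bumper force itself was not measured. The lid stayed open after I let go, at about 1.75 rad in the final pictures.
- **Orange canister:** I lifted it upright and lowered it into the empty well without touching the sides. Contact was very light, about 3 N, at the height expected for fully home.
- **Final position check:** The orange cap is 116.6 mm from the grey one, against the nominal 116. Its height is within 1.3 mm of the grey cap, and it looks upright.
- **Other things:** In the final views, which cover the warmer and part of the counter, the grey canister and everything else visible looked unmoved. I did not measure this. The arm was left clear of everything.
- **Disagreements:** The side camera read about 1 pixel off from the top one, and both caps measured about 4 mm lower than the stated height. The bias was the same for both, so it cancelled out. The force readings also pointed to a hinge about 5 mm higher than my first estimate from the pictures, so I adjusted the lid's arc as I went. While I found that arc, the radial force briefly reached about 24 N.

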